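# Start the zero calibration of a kitchen scale through its recessed button

## Task

Start the zero calibration of the kitchen scale: draw the orange dust plug straight up out of the button well in the scale's dark front console, park it upright with its shank in the open notch of the lug on the scale's side, flange resting on the lug, and let go of it. Then take the yellow-handled stylus from the wooden stand, reach its steel tip down through the well and push the recessed red button right down without ramming it. Hold it down for a good two seconds and finish while still holding the stylus on the button; do not lean on the steel weighing platform and do not disturb the lemon, onion and pepper mill near by.

Things in the scene. Friction and masses are not known exactly. Their poses are not given: they have to be found in the camera images.
- scale: Bench kitchen scale, fixed, 230 x 200 mm. Origin: on the worktop under its middle; z up; front faces its own -x, left is +y. Dark grey flat console along the front (x -123 to -43 mm), top 56 mm above the worktop; white housing and steel platform behind it. A grey lug sticks out of its -y side at the console (x -102 to -66, y to -139 mm).
- well (a point): Middle of the button well's mouth at console height (56 mm above the worktop), 84 mm ahead (-x) and 45 mm right (-y) of the scale's origin; axes as the scale's. Vertical round bore, 12 mm wide; a flat steel ring 21 mm across, 1.2 mm thick lies round the mouth. The red button's top is 28 mm below this point.
- notch (a point): Parking place in the lug, at the lug's flat top (56 mm above the worktop), 84 mm ahead (-x), 121.5 mm right (-y) of the scale's origin; axes as the scale's. Slot 12 mm wide (x), 9 mm deep, free below; closed end 7 mm to +y, open to -y; arms 12 mm wide, a 2 mm high lip on their outer ends 13 mm to -y. The plug's shank goes in from above or from the open side.
- plug: Orange plastic dust plug, upright, about 30 g. Origin: centre of its flange's underside, z up. Below it a shank 8 mm thick, 22 mm long; flange 20 mm across, 4 mm thick; above that a round grip 14 mm thick, 30 mm tall (top 34 mm above the origin). It starts loose in the well, flange on the steel ring.
- stand: Turned wooden stand, fixed, 60 mm tall: round post 40 mm across on a round foot 80 mm across; origin under its middle on the worktop; a vertical hole 9 mm wide and 56 mm deep in its middle holds the stylus.
- stylus: Stylus, about 50 g, upright in the stand at the start. Origin: middle of its blunt lower tip, z up along it. Steel shaft 6 mm thick from 0 to 55 mm; shoulder 15 mm across from 55 to 61 mm (it rests on the stand's top, so the tip starts 5 mm above the worktop); round yellow handle 14 mm thick from 61 to 132 mm.
- stylus_tip (a point): The middle of the stylus's blunt tip (the stylus's origin).
- cal_button (a joint): Travel of the red button in m: 0 = up, 0.005 = fully down on its stop. Spring: about 1 N to start, 5 N at the stop.
- platform (a joint): How far the steel weighing platform is pushed down, m: 0 = free, 0.003 = on its stop; about 3.5 N per mm.
- platform_top (a point): Middle of the top of the steel platform (140 x 186 mm), 74 mm above the worktop, 36 mm behind (+x) the scale's origin.
- lemon: Yellow lemon, 78 x 55 x 56 mm, lying on the worktop; leave alone.
- onion: Red onion, about 67 mm wide, 71 mm tall; leave alone.
- shaker_pepper: Glass pepper mill with a grey top, 44 mm wide, 90 mm tall; leave alone.
- button_top (a point): Centre of the top of the red button at the bottom of the well, 10 mm across; z up. The button moves straight down.

How it is judged (in metres and radians):
On the way, in this order (a step that is already met when the one before it is completed fails the run):
1. the orange plug hangs upright in the lug's notch, flange on the lug, let go (x of plug in the frame of notch between -0.005 and 0.005 m and y of plug in the frame of notch between -0.006 and 0.006 m and z of plug in the frame of notch between -0.003 and 0.003 m and angle between plug's own z axis and vertical below 0.15 rad and contact force between the fingers and plug below 0.05 N), for 0.3 s.
2. the gripped stylus stands through the well and keeps the red button down for two seconds (value of joint cal_button above 0.0038 m and contact force between stylus and cal_button between 1 and 25 N and horizontal distance between stylus_tip and well below 0.005 m and z of stylus_tip in the frame of well below -0.025 m and angle between stylus's own z axis and vertical below 0.2 rad and contact force between the fingers and stylus above 2 N and contact force between stylus and stand below 0.05 N and value of joint platform below 0.0008 m), for 2 s.
At the end, for the whole second after the job is handed in: Gripped stylus, upright within 0.2 rad and clear of the stand, holds the button 3.8 mm or more down (1 to 25 N), tip within 5 mm of the well's axis. Plug untouched in the notch: within 5 mm across, 6 mm along, 3 mm in height, 0.15 rad of upright. Platform down under 0.8 mm (all of step 1 and all of step 2); the arm keeps its last pose, push and grip.
It fails at once if the weighing platform is leaned on (pushed down 1.5 mm or more) (value of joint platform above 0.0015 m).
It fails at once if the button is rammed with more than 25 N (contact force between cal_button and anything else above 25 N).
It fails at once if a bystander is moved by more than 20 mm (distance of any of lemon, onion, shaker_pepper from where it was at the start of the episode above 0.02 m).
It also fails if it takes over 64 s, if anything falls off the work surface, if the arm or the gripper's body presses on something with over 40 N, if the wrist force passes 120 N, or if a joint passes its speed limit or range.

## Robot

A 7-joint arm with a two-finger parallel gripper is mounted at the origin on a cart in front of the work surface, level with it; the furniture and walls round the work are solid. World frame = base frame: x ahead of the robot, y to its left, z up, the work surface at z = 0. Lengths are in mm, angles in rad, forces in N, time in s.
With the tool pointing down it reaches from about 400 to 875 mm from the base axis. Payload 4.4 kg.
Tool frame: the origin (TCP) lies midway between the tips of the shut fingers; the grasp point (between the pads) lies 19 mm behind it; z points along the fingers, y is the direction in which the jaws open and shut (so a half turn about z gives the same grasp; the last joint's range is limited). The gripper opens to 85 mm and grips with 20 to 120 N. Pads are 22 mm wide; open, the fingers measure 114 mm over their backs; the gripper's body (76 mm by 85 mm) begins 54 mm behind the grasp point. The pads swing forward as they close: fully open they stand 13 mm farther back than shut.
Start: joints at [1.117, 0.628, 0.038, 1.517, -0.027, 0.996, -0.02], TCP at [245.827, -601.736, 231.313] pointing down, gripper open.
Joint ranges: [-3.06, 3.06], [-0.37, 2.12], [-1.25, 1.32], [0.18, 2.47], [-1.1, 4.24], [0.23, 1.98], [-2.94, 2.94]. Speed limits (rad/s): [2.57, 2.57, 3.14, 3.14, 3.14, 3.14, 3.14].

## Interface

Orientations are given as a unit quaternion [x, y, z, w].
In Python, from station import telemetry, cams, bot gives the robot as it stands.
- The arm moves only by the tool apply_moves, never from a script. Its argument "motion" is a list of rows, each an object of numbers: "jaw": the opening, from 0 (shut) to 1 (fully open); "x", "y", "z": the shift along the world's x, y, z in m; "ax", "ay", "az": the turn, a rotation vector about the world's x, y, z in degrees. In form: [{"jaw": .., "x": .., "y": .., "z": .., "ax": .., "ay": .., "az": ..}, ...]. A call has 1 to 8 rows; each row shifts and turns the commanded pose from where the row before left it; what a row does not reach is not made up. A row lasts 1/12 s, in which the tool goes at most 41.7 mm and 7.16 degrees, less where a joint would pass 70% of its speed; a pose out of reach is approached as far as the arm can. A call is refused whole if a number of a shift passes 0.0417 or a number of a turn 7.16, either way. A call with a gripper value outside its range is refused whole. The fingers move at their own pace and stop on an object; the grip force is fixed at half the most. Time passes only in rows, so rows that do not move let the fingers close. It gives the time, the measured TCP pose, the force and the opening at its end, in the units of the state.
- telemetry.get_obs(): the state, without advancing time (a new reading comes with each control period).
- cams.get_image(name): name is "scene" or "top" or "wrist"; returns a dict with "image" (480x640x3 uint8, red, green, blue), "fx", "fy", "cx", "cy" (pixels), "distortion" ([k1, k2, p1, p2, k3] as OpenCV has them; the pictures are not rectified), "R" (3x3) and "t" (3): a world point X has camera coordinates R X + t. Camera axes: x right, y down, z forward; pixel columns grow to the right and rows downward; lengths in mm; the calibration is good to about 2 mm. A picture is of the moment at which its call begins. There is no depth.
- bot.job_done(): hands the job in, once; it reports no verdict.
The state is a dict: "time_s": time; "joint_pos": joint angles; "joint_vel": joint speeds; "joint_torque": joint torques, N m; "ee_pos": TCP position; "orientation": TCP orientation; "wrist_force": force on the tool from outside, world axes, zero at the start; "torque": the same for the moment, N m; "gripper_width": finger opening in mm.
Only numpy, scipy, OpenCV 4.12 (cv2) and the standard library are available. Lean on these libraries where they do the work, as an engineer would, in place of code of your own. Each camera call takes 0.05 s, during which the arm holds its last target. There are 200 camera calls.

## Working session

There is one attempt and no reset: what is moved stays moved. The work goes in short steps, Python scripts to look and compute and a tool call to move; the robot and the scene stay as the last step left them, time stands still between calls to the robot, and variables do not carry over. Pictures are saved under pics/ and viewed, about 8 in all and at most 12, crops included, and the job is handed in when it is done.

Besides the shell and the picture viewer there is one more tool, called after "Emit:" by a JSON object that holds its "op" and its "data". apply_moves: Moves the arm, as the interface text tells. Its arguments: {"type":"object","properties":{"motion":{"type":"array","items":{"type":"object","properties":{"jaw":{"type":"number"},"x":{"type":"number"},"y":{"type":"number"},"z":{"type":"number"},"ax":{"type":"number"},"ay":{"type":"number"},"az":{"type":"number"}}}}},"required":["motion"]}

```bash
mkdir -p pics
cat > h.py <<'E'
import numpy as np, cv2
from station import telemetry, cams, bot
def grab(n,save=None):
    d=cams.get_image(n)
    if save: cv2.imwrite('pics/'+save+'.png',d['image'][:,:,::-1])
    return d
def ray(d,uv):
    K=np.array([[d['fx'],0,d['cx']],[0,d['fy'],d['cy']],[0,0,1.]])
    p=cv2.undistortPoints(np.array([[uv]],float),K,np.array(d['distortion'],float))[0,0]
    R=np.array(d['R']);t=np.array(d['t'])
    return -R.T@t, R.T@np.array([p[0],p[1],1.])
def onplane(d,uv,z):
    c,r=ray(d,uv); return c+r*(z-c[2])/r[2]
def proj(d,X):
    K=np.array([[d['fx'],0,d['cx']],[0,d['fy'],d['cy']],[0,0,1.]])
    r,_=cv2.Rodrigues(np.array(d['R'],float))
    return cv2.projectPoints(np.array([X],float),r,np.array(d['t'],float),K,np.array(d['distortion'],float))[0][0,0]
def tri(a,b):
    A=np.zeros((3,3));y=np.zeros(3)
    for c,r in (a,b):
        r=r/np.linalg.norm(r);P=np.eye(3)-np.outer(r,r);A+=P;y+=P@c
    return np.linalg.solve(A,y)
E
python3 - <<'E'
from h import *
import pickle
D={n:grab(n,n+'0') for n in('scene','top')}
pickle.dump(D,open('D0.pkl','wb'))
cv2.imwrite('pics/both.png',cv2.resize(np.vstack([D['scene']['image'],D['top']['image']])[:,:,::-1],(400,600)))
for n in D: c=ray(D[n],(320,240));print(n,c,D[n]['fx'])
o=telemetry.get_obs();print(o['ee_pos'],o['orientation'],o['time_s'],o['gripper_width'],o['wrist_force'])
for n in D:
    h=cv2.cvtColor(D[n]['image'],cv2.COLOR_RGB2HSV)
    for nm,lo,hi in(('orange',(5,150,120),(17,255,255)),('yellow',(20,130,100),(35,255,255))):
        m=cv2.inRange(h,lo,hi);k,l,s,c=cv2.connectedComponentsWithStats(m)
        print(n,nm,[(s[i].tolist(),c[i].round(1).tolist()) for i in range(1,k) if s[i,4]>40])
E
```

```text
scene (array([-101.71126188,  264.26099963, 1017.50493698]), array([ 0.5867042 , -0.17078438, -0.79170909])) 604.4821385966769
top (array([ 390.76789166,   43.80055223, 1134.07947688]), array([ 0.1893818 ,  0.04132982, -0.98108366])) 493.3483197653281
[ 245.62451203 -601.22413553  230.50814571] [ 9.81256957e-01  1.92702108e-01 -1.68031375e-04 -8.09055985e-04] 0.1 85.36331884687289 [-0.27133747 -0.29929436 -0.20811201]
scene orange [([226, 0, 165, 26, 1314], [290.7, 10.1]), ([195, 0, 408, 74, 3663], [380.1, 36.0]), ([523, 11, 114, 48, 1911], [577.5, 39.4]), ([558, 19, 38, 8, 94], [576.1, 22.6]), ([469, 35, 24, 7, 62], [480.5, 38.1]), ([463, 42, 49, 28, 724], [481.0, 55.9]), ([401, 49, 53, 31, 563], [428.5, 69.1]), ([0, 56, 163, 151, 2848], [76.4, 129.4]), ([440, 76, 26, 27, 444], [453.5, 89.4]), ([431, 115, 11, 15, 68], [436.0, 122.3]), ([192, 142, 46, 32, 1060], [214.6, 157.3]), ([102, 154, 51, 21, 148], [126.2, 164.3]), ([107, 174, 42, 19, 118], [127.8, 183.8]), ([151, 214, 39, 31, 701], [171.0, 230.6]), ([418, 255, 10, 16, 72], [422.8, 264.5]), ([246, 310, 25, 17, 127], [258.0, 321
[... 777 characters left out ...]
])]
top orange [([602, 15, 38, 15, 472], [622.3, 22.3]), ([605, 39, 13, 5, 46], [611.6, 40.6]), ([602, 45, 38, 33, 783], [624.3, 64.8]), ([562, 66, 17, 12, 103], [569.3, 73.4]), ([234, 111, 247, 22, 3497], [357.1, 121.0]), ([513, 120, 15, 22, 208], [520.8, 132.9]), ([184, 129, 11, 15, 83], [189.4, 135.9]), ([197, 137, 292, 19, 1605], [345.3, 144.6]), ([194, 172, 33, 32, 672], [210.6, 188.8]), ([1, 174, 160, 162, 3113], [78.2, 252.8]), ([290, 364, 6, 43, 128], [293.5, 384.7]), ([272, 397, 2, 24, 47], [272.5, 408.7]), ([284, 442, 6, 30, 87], [287.7, 453.9]), ([273, 464, 6, 16, 60], [276.0, 470.8])]
top yellow [([226, 189, 26, 30, 591], [238.7, 203.6]), ([255, 279, 11, 10, 82], [259.9, 283.9])]
```

View pics/scene0.png

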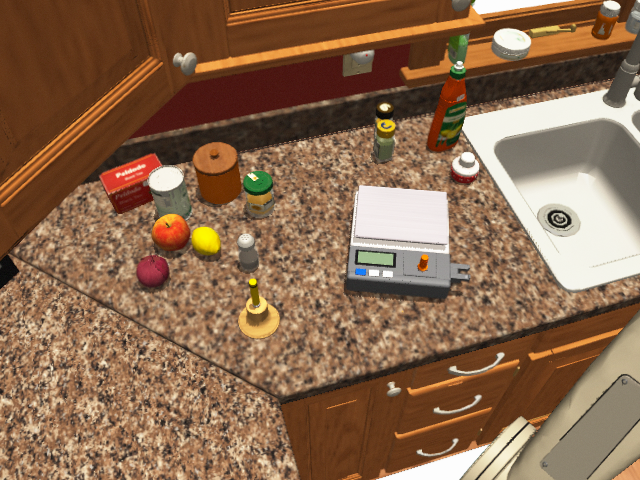

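View pics/top0.png

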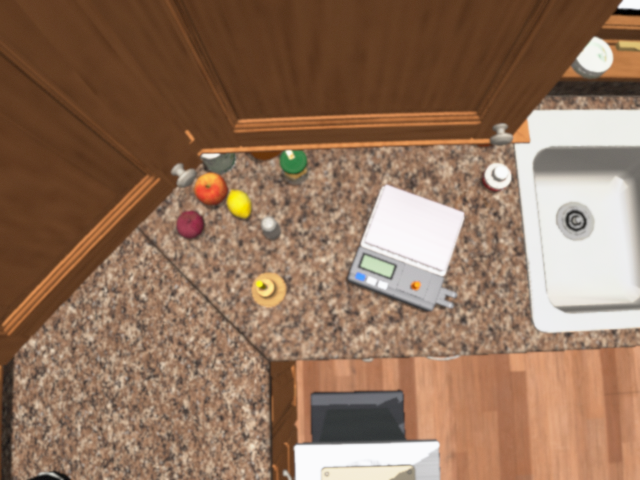

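Scene view: scale at about (400,240), plug at (423,263), lug at (460,271), stylus handle at (254,290). Top view: plug at (416,285), lug at (445,296), stylus at (262,286). Now I'll measure them.

Run:
```python
from h import *
import pickle
D=pickle.load(open('D0.pkl','rb'))
crops={'scene':[(340,180,135,120),(235,270,60,70)],'top':[(340,180,120,135),(240,262,60,60)]}
tiles=[]
for n in D:
    I=D[n]['image'];h=cv2.cvtColor(I,cv2.COLOR_RGB2HSV)
    x,y,w,hh=crops[n][0]
    m=cv2.inRange(h,(0,0,190),(180,40,255));M=np.zeros_like(m);M[y:y+hh,x:x+w]=m[y:y+hh,x:x+w]
    k,l,s,c=cv2.connectedComponentsWithStats(M);i=1+s[1:,4].argmax()
    cs=cv2.findContours((l==i).astype(np.uint8),0,2)[0][0]
    P=np.array([onplane(D[n],p[0],74)[:2] for p in cs],np.float32)
    print(n,'plat',s[i].tolist(),cv2.minAreaRect(P), cv2.boxPoints(cv2.minAreaRect(P)).round(1).tolist())
    for nm,lo,hi,(a,b,ww,h2) in(('plug',(3,170,120),(18,255,255),(405,245,40,55)),('sty',(22,150,60),(35,255,255),crops[n][1])):
        m=cv2.inRange(h,lo,hi)[b:b+h2,a:a+ww]
        v,u=np.nonzero(m);print(n,nm,len(u),u.mean()+a,v.mean()+b,u.min()+a,u.max()+a,v.min()+b,v.max()+b)
    for a,b,w,hh in crops[n]: tiles.append(cv2.resize(I[b:b+hh,a:a+w],(400,300),interpolation=cv2.INTER_CUBIC))
cv2.imwrite('pics/crop0.png',np.vstack([np.hstack(tiles[:2]),np.hstack(tiles[2:])])[:,:,::-1])
```

```text
scene plat [351, 185, 98, 69, 5625] ((606.8421020507812, -112.26483154296875), (193.26129150390625, 162.58641052246094), 67.51937866210938) [[494.79998779296875, -170.5], [645.0, -232.60000610351562], [718.9000244140625, -54.099998474121094], [568.7000122070312, 8.100000381469727]]
scene plug 87 423.0344827586207 263.4022988505747 418 427 255 270
scene sty 175 253.96571428571428 291.1257142857143 249 259 278 305
top plat [353, 185, 107, 112, 6890] ((580.498046875, -102.29627990722656), (194.76605224609375, 224.48924255371094), 67.76470184326172) [[439.70001220703125, -150.0], [647.5, -234.89999389648438], [721.2000122070312, -54.599998474121094], [513.5, 30.299999237060547]]
top plug 33 414.8181818181818 285.4848484848485 412 419 282 288
top sty 65 259.89230769230767 284.18461538461537 255 265 280 288
```

View pics/crop0.png

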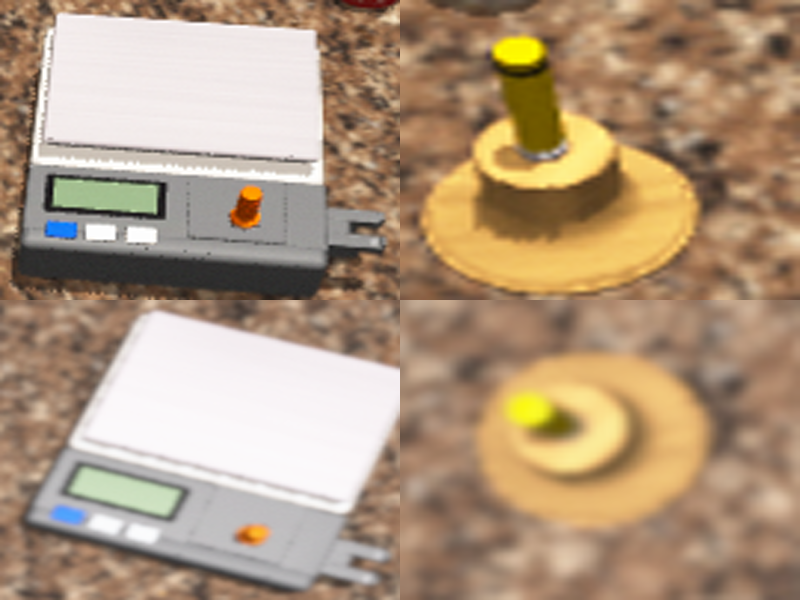

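Crop view: upright plug with grip top near scene px (424,256), lug slot open to the right, stylus in the stand hole (top-view handle top near (259,284)), everything upright.

Run:
```python
from h import *
import pickle
D=pickle.load(open('D0.pkl','rb'));S,T=D['scene'],D['top']
print('plug top', onplane(S,(340+250*.3375,180+190*.4),91.2),'flange',onplane(S,(340+246*.3375,180+220*.4),59))
print('plug all',onplane(S,(423,263.4),76),onplane(T,(414.8,285.5),80), tri(ray(S,(423,263.4)),ray(T,(414.8,285.5))))
print('sty top',onplane(S,(235+519*.15-60,270+50*70/300),137),onplane(T,(240+127*.15,262+110*.2),137))
print('stand foot T',onplane(T,(240+194*.15,262+137*.2),8),'S',onplane(S,(235+160*.15,270+205*70/300),8))
print('post T',onplane(T,(240+174*.15,262+131*.2),60),'S',onplane(S,(235+146*.15,270+150*70/300),60))
print('notch S',onplane(S,(340+365*.3375,180+229*.4),56),'T',onplane(T,(340+365*.3,180+263*.45),56))
th=np.radians(-22.4);xs=np.array([np.cos(th),np.sin(th)]);ys=np.array([-xs[1],xs[0]])
o=np.array([683.5,-144.4])-106*xs
print('scale',o,'well',o-84*xs-45*ys,'notch',o-84*xs-121.5*ys)
for n,c in(('lemon',(205,240)),('onion',(152,271)),('pepper',(248,252))):print(n,onplane(S,c,30))
# console front top corners
print('front T',[onplane(T,p,56).round(1).tolist() for p in((340+22*.3,180+222*.45),(340+300*.3,180+288*.45))],'model',[ (o-123*xs+s*100*ys).round(1).tolist() for s in(1,-1)])
```

```text
plug top [ 491.76731547 -115.08308249   91.2       ] flange [ 486.34226051 -114.78006106   59.        ]
plug all [ 485.93127974 -112.08938995   76.        ] [ 488.69672344 -111.88209557   80.        ] [ 489.34082268 -113.69018662   70.83077358]
sty top [495.66987239 213.02426345 137.        ] [495.93362838 212.4840685  137.        ]
stand foot T [496.45943466 211.05198055   8.        ] S [498.04693108 212.43422849   8.        ]
post T [494.39073124 209.93931016  60.        ] S [495.00546237 212.68284601  60.        ]
notch S [ 458.01169772 -187.80787053   56.        ] T [ 460.33753056 -189.58126472   56.        ]
scale [ 585.49812044 -104.00654011] well [ 490.68808668 -113.60120001] notch [ 461.53620289 -184.32897158]
lemon [697.48716281 279.51562194  30.        ]
onion [650.11795594 395.28365311  30.        ]
pepper [641.9716156  200.48079794  30.        ]
front T [[508.0, 33.0, 56.0], [437.5, -145.5, 56.0]] model [[509.9, 35.3], [433.7, -149.6]]
```

Emit:
{"op": "apply_moves", "data": {"motion": [{"x": 0.0153,"y": 0.0305,"az": -5.6,"jaw": 1},{"x": 0.0153,"y": 0.0305,"az": -5.6,"jaw": 1},{"x": 0.0153,"y": 0.0305,"az": -5.6,"jaw": 1},{"x": 0.0153,"y": 0.0305,"az": -5.6,"jaw": 1},{"x": 0.0153,"y": 0.0305,"az": -5.6,"jaw": 1},{"x": 0.0153,"y": 0.0305,"az": -5.6,"jaw": 1},{"x": 0.0153,"y": 0.0305,"az": -5.6,"jaw": 1},{"x": 0.0153,"y": 0.0305,"az": -5.6,"jaw": 1}]}}

```text
schema error: expected keys jaw, x, y, z, ax, ay, az
```

Emit:
{"op": "apply_moves", "data": {"motion": [{"x": 0.0153,"y": 0.0305,"jaw": 1},{"x": 0.0153,"y": 0.0305,"jaw": 1},{"x": 0.0153,"y": 0.0305,"jaw": 1},{"x": 0.0153,"y": 0.0305,"jaw": 1},{"x": 0.0153,"y": 0.0305,"jaw": 1},{"x": 0.0153,"y": 0.0305,"jaw": 1},{"x": 0.0153,"y": 0.0305,"jaw": 1},{"x": 0.0153,"y": 0.0305,"jaw": 1}]}}

```text
schema error: expected keys jaw, x, y, z, ax, ay, az
```

Emit:
{"op": "apply_moves", "data": {"motion": [{"jaw": 1},{"jaw": 1},{"jaw": 1}]}}

```text
schema error: expected keys jaw, x, y, z, ax, ay, az
```

Run:
```python
from h import *
import pickle
d=grab('wrist','w1');pickle.dump(d,open('w1.pkl','wb'))
print(ray(d,(320,240)))
print('plugtop exp',proj(d,(490,-113.5,91)),proj(d,(490,-113.5,61)),'notch',proj(d,(461,-185,56)))
o=telemetry.get_obs();print({k:np.round(o[k],3).tolist() for k in o})
```

```text
(array([ 319.68523181, -571.96693191,  372.71829814]), array([-0.29064307, -0.13529443, -0.94743728]))
plugtop exp [-245.26724564 -388.10838553] [-244.55353421 -401.8847071 ] notch [-183.93748932 -354.68994484]
{'time_s': 0.15, 'joint_pos': [1.117, 0.629, 0.038, 1.518, -0.027, 0.996, -0.02], 'joint_vel': [0.0, -0.004, 0.001, -0.004, 0.002, 0.001, -0.002], 'joint_torque': [0.001, -56.38, 1.227, -19.365, 0.011, 0.007, -0.0], 'ee_pos': [245.653, -601.324, 230.613], 'orientation': [0.981, 0.193, -0.0, -0.001], 'wrist_force': [-0.998, 0.01, -0.453], 'torque': [0.03, -0.052, -0.042], 'gripper_width': 85.177}
```

View pics/w1.png

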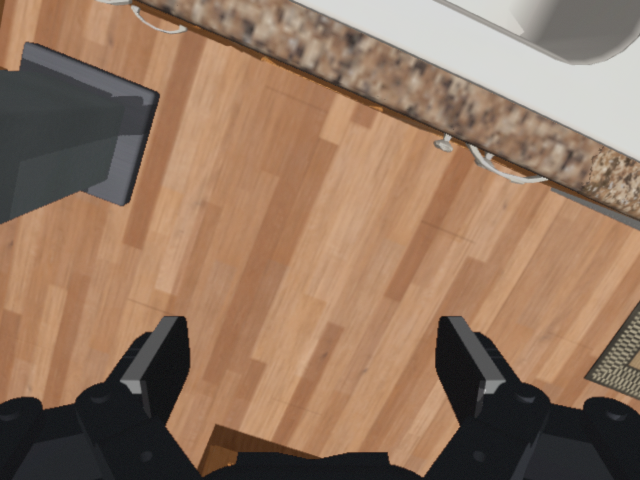

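Emit:
{"op": "apply_moves", "data": {"motion": [{"x": 0.0153,"y": 0.0305,"z": 0,"ax": 0,"ay": 0,"az": -5.6,"jaw": 1},{"x": 0.0153,"y": 0.0305,"z": 0,"ax": 0,"ay": 0,"az": -5.6,"jaw": 1},{"x": 0.0153,"y": 0.0305,"z": 0,"ax": 0,"ay": 0,"az": -5.6,"jaw": 1},{"x": 0.0153,"y": 0.0305,"z": 0,"ax": 0,"ay": 0,"az": -5.6,"jaw": 1},{"x": 0.0153,"y": 0.0305,"z": 0,"ax": 0,"ay": 0,"az": -5.6,"jaw": 1},{"x": 0.0153,"y": 0.0305,"z": 0,"ax": 0,"ay": 0,"az": -5.6,"jaw": 1},{"x": 0.0153,"y": 0.0305,"z": 0,"ax": 0,"ay": 0,"az": -5.6,"jaw": 1},{"x": 0.0153,"y": 0.0305,"z": 0,"ax": 0,"ay": 0,"az": -5.6,"jaw": 1}]}}

```text
time_s: 0.82
ee_pos: [368.6, -356.1, 231.2]
orientation: [0.98, -0.198, -0.0, -0.0]
wrist_force: [1.1, -0.5, 0.3]
gripper_width: 85.6
```

Emit:
{"op": "apply_moves", "data": {"motion": [{"x": 0.0153,"y": 0.0305,"z": 0,"ax": 0,"ay": 0,"az": 0,"jaw": 1},{"x": 0.0153,"y": 0.0305,"z": 0,"ax": 0,"ay": 0,"az": 0,"jaw": 1},{"x": 0.0153,"y": 0.0305,"z": 0,"ax": 0,"ay": 0,"az": 0,"jaw": 1},{"x": 0.0153,"y": 0.0305,"z": 0,"ax": 0,"ay": 0,"az": 0,"jaw": 1},{"x": 0.0153,"y": 0.0305,"z": 0,"ax": 0,"ay": 0,"az": 0,"jaw": 1},{"x": 0.0153,"y": 0.0305,"z": 0,"ax": 0,"ay": 0,"az": 0,"jaw": 1},{"x": 0.0153,"y": 0.0305,"z": 0,"ax": 0,"ay": 0,"az": 0,"jaw": 1},{"x": 0.0153,"y": 0.0305,"z": 0,"ax": 0,"ay": 0,"az": 0,"jaw": 1}]}}

```text
time_s: 1.48
ee_pos: [491.0, -112.1, 231.3]
orientation: [0.981, -0.196, -0.0, 0.0]
wrist_force: [-0.4, 0.2, 0.4]
gripper_width: 85.4
```

Emit:
{"op": "apply_moves", "data": {"motion": [{"x": 0,"y": 0,"z": 0,"ax": 0,"ay": 0,"az": 0,"jaw": 1},{"x": 0,"y": 0,"z": 0,"ax": 0,"ay": 0,"az": 0,"jaw": 1},{"x": 0,"y": 0,"z": 0,"ax": 0,"ay": 0,"az": 0,"jaw": 1}]}}

```text
time_s: 1.73
ee_pos: [490.1, -114.3, 231.1]
orientation: [0.981, -0.196, -0.0, 0.0]
wrist_force: [-0.4, -0.8, 0.4]
gripper_width: 85.4
```

```bash
cat > st.py <<'E'
from h import *
from scipy.spatial.transform import Rotation as Ro
def st():
    o=telemetry.get_obs();R=Ro.from_quat(o['orientation']).as_matrix()
    print('t',round(o['time_s'],2),'tcp',np.round(o['ee_pos'],1),'z',R[:,2].round(3),'yjaw deg',round(np.degrees(np.arctan2(R[1,1],R[0,1])),1),'F',np.round(o['wrist_force'],1),'w',round(o['gripper_width'],1),'q',np.round(o['joint_pos'],2))
    return o
E
python3 - <<'E'
from st import *
import pickle
d=grab('wrist','w2');pickle.dump(d,open('w2.pkl','wb'))
print('plugtop exp',proj(d,(490,-113.5,91)),proj(d,(490,-113.5,61)),'notch',proj(d,(461,-185,56)))
st()
E
```

```text
plugtop exp [310.60241856 219.02496491] [310.75073886 207.9978994 ] notch [412.28328299 205.47672311]
t 1.78 tcp [ 489.9 -115.   231.2] z [-0.001 -0.001 -1.   ] yjaw deg -112.7 F [-0.2 -0.9 -0.2] w 85.4 q [ 0.01  0.43  0.23  1.92 -0.13  0.8  -1.65]
```

View pics/w2.png

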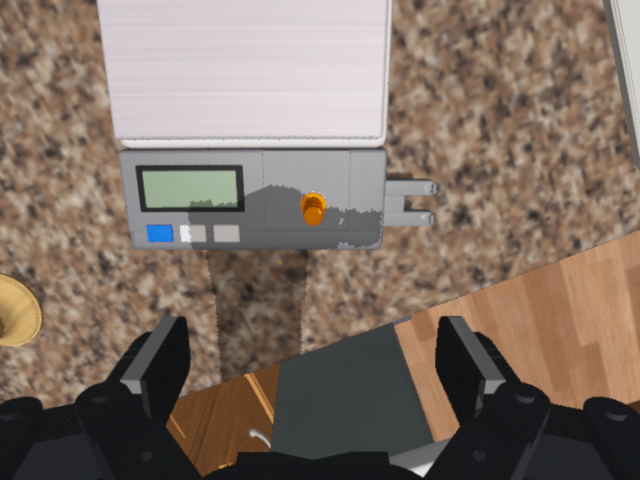

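Wrist view: plug grip top at about (313,215), flange at (313,203), lug arms at rows about 188 and 218 with the slot's closed end near column 405, and the jaws parallel to the console edge.

Run:
```python
from st import *
import pickle
d=pickle.load(open('w2.pkl','rb'));I=d['image'];h=cv2.cvtColor(I,cv2.COLOR_RGB2HSV)
m=cv2.inRange(h[180:235,290:340],(3,170,60),(20,255,255));v,u=np.nonzero(m)
print(u.min()+290,u.max()+290,v.min()+180,v.max()+180)
for r in range(v.min(),v.max()+1): print(r+180,u[v==r].min()+290,u[v==r].max()+290,end='; ')
print()
print('top',onplane(d,(313.3,216),91.2)[:2],'fl',onplane(d,(313,203.5),61)[:2],'slot',onplane(d,(414,203),56)[:2])
g=cv2.cvtColor(I,cv2.COLOR_RGB2GRAY)
for c in(392,398,404,410,416,422,428):print(c,g[172:232,c].tolist())
print('edge front',onplane(d,(250,247),53),'side lug tip',onplane(d,(437,188),56)[:2],onplane(d,(435,218),56)[:2])
```

```text
300 325 193 224
193 309 316; 194 307 318; 195 306 320; 196 304 321; 197 303 322; 198 303 318; 199 302 323; 200 302 324; 201 301 321; 202 301 321; 203 300 322; 204 301 322; 205 301 325; 206 301 325; 207 301 325; 208 301 325; 209 301 324; 210 301 324; 211 302 323; 212 303 323; 213 303 323; 214 303 322; 215 303 322; 216 303 322; 217 304 322; 218 304 322; 219 304 321; 220 305 321; 221 306 320; 222 306 319; 223 307 318; 224 310 316; 
top [ 491.31883628 -116.03932587] fl [ 492.54496575 -116.38096045] slot [ 462.33678227 -186.82435382]
392 [122, 90, 73, 68, 64, 58, 54, 63, 99, 144, 165, 169, 168, 167, 167, 166, 165, 164, 162, 162, 161, 160, 158, 156, 160, 163, 163, 164, 163, 163, 163, 161, 162, 162, 162, 161, 161, 161, 161, 159, 156, 161, 165, 164, 163, 163, 161, 161, 159, 158, 158, 156, 154, 144, 131, 124, 121, 117, 114, 111]
398 [98, 84, 76, 67, 62, 59, 57, 62, 99, 144, 164, 168, 168, 166, 166, 164, 164, 163, 162, 160, 161, 159, 158, 154, 159, 162, 162, 162, 162, 161, 160, 161, 161, 161, 160, 159, 159, 159, 159, 157, 154, 160, 163, 164, 162, 163, 161, 160, 159, 159, 157, 156, 154, 148, 13
[... 924 characters left out ...]
 134, 133, 128, 103, 73, 97, 139, 160, 164, 163, 162, 163, 162, 162, 160, 160, 158, 157, 157, 153, 132, 122, 127, 128, 130, 127, 122, 116, 109, 103, 104, 107, 110, 104, 77, 64, 96, 136, 156, 164, 180, 185, 193, 182, 164, 157, 155, 155, 153, 152, 147, 159, 165, 166, 164, 160, 158]
428 [71, 78, 90, 103, 114, 118, 105, 83, 96, 138, 161, 169, 170, 167, 170, 169, 169, 166, 163, 163, 162, 156, 151, 135, 119, 116, 113, 110, 107, 103, 102, 102, 100, 98, 98, 100, 101, 95, 75, 85, 137, 159, 160, 158, 155, 142, 135, 146, 150, 144, 141, 145, 147, 146, 148, 144, 137, 130, 124, 120]
edge front [477.26585808 -56.08827947  53.        ] side lug tip [ 466.69416561 -206.54221281] [ 444.87540816 -198.03509123]
```

Emit:
{"op": "apply_moves", "data": {"motion": [{"x": 0.001,"y": -0.001,"z": -0.0235,"ax": 0,"ay": 0,"az": 0,"jaw": 1},{"x": 0,"y": 0,"z": -0.0235,"ax": 0,"ay": 0,"az": 0,"jaw": 1},{"x": 0,"y": 0,"z": -0.0235,"ax": 0,"ay": 0,"az": 0,"jaw": 1},{"x": 0,"y": 0,"z": -0.0235,"ax": 0,"ay": 0,"az": 0,"jaw": 1},{"x": 0,"y": 0,"z": -0.0235,"ax": 0,"ay": 0,"az": 0,"jaw": 1},{"x": 0,"y": 0,"z": -0.0235,"ax": 0,"ay": 0,"az": 0,"jaw": 1},{"x": 0,"y": 0,"z": -0.0235,"ax": 0,"ay": 0,"az": 0,"jaw": 1},{"x": 0,"y": 0,"z": 0,"ax": 0,"ay": 0,"az": 0,"jaw": 1}]}}

```text
time_s: 2.45
ee_pos: [488.3, -116.0, 63.5]
orientation: [0.98, -0.197, -0.004, 0.0]
wrist_force: [-0.7, 0.2, -0.3]
gripper_width: 85.5
```

Emit:
{"op": "apply_moves", "data": {"motion": [{"x": 0,"y": 0,"z": 0,"ax": 0,"ay": 0,"az": 0,"jaw": 0.35},{"x": 0,"y": 0,"z": 0,"ax": 0,"ay": 0,"az": 0,"jaw": 0.35},{"x": 0,"y": 0,"z": 0,"ax": 0,"ay": 0,"az": 0,"jaw": 0.35},{"x": 0,"y": 0,"z": 0,"ax": 0,"ay": 0,"az": 0,"jaw": 0.35},{"x": 0,"y": 0,"z": 0,"ax": 0,"ay": 0,"az": 0,"jaw": 0.35},{"x": 0,"y": 0,"z": 0,"ax": 0,"ay": 0,"az": 0,"jaw": 0.35}]}}

```text
time_s: 2.95
ee_pos: [492.2, -114.8, 67.6]
orientation: [0.981, -0.196, 0.001, -0.0]
wrist_force: [-0.6, 0.0, 0.5]
gripper_width: 30.0
```

Run:
```python
from st import *
import pickle
d=grab('wrist','w3')
st()
d2=grab('scene');cv2.imwrite('pics/m3.png',np.hstack([cv2.resize(d['image'],(400,300)),cv2.resize(d2['image'][200:310,360:507],(400,300))])[:,:,::-1])
```

```text
t 3.0 tcp [ 492.  -114.7   67.4] z [ 0.001 -0.    -1.   ] yjaw deg -112.6 F [-0.8 -0.3 -0.1] w 30.0 q [ 0.08  0.69  0.14  2.06 -0.22  0.41 -1.58]
```

View pics/m3.png

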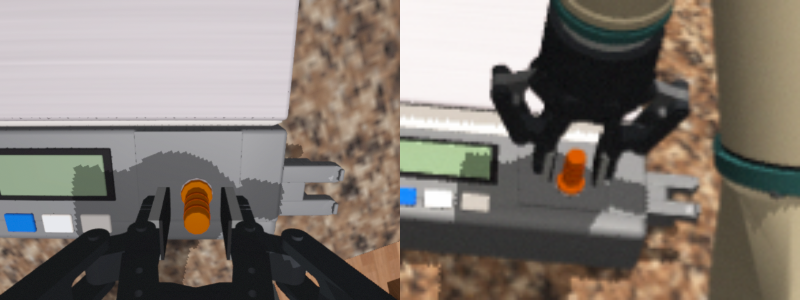

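The plug sits midway between the jaws, so I'll lower slightly and close.

Emit:
{"op": "apply_moves", "data": {"motion": [{"x": 0,"y": 0,"z": -0.002,"ax": 0,"ay": 0,"az": 0,"jaw": 0.25},{"x": 0,"y": 0,"z": 0,"ax": 0,"ay": 0,"az": 0,"jaw": 0.2},{"x": 0,"y": 0,"z": 0,"ax": 0,"ay": 0,"az": 0,"jaw": 0.15},{"x": 0,"y": 0,"z": 0,"ax": 0,"ay": 0,"az": 0,"jaw": 0.1},{"x": 0,"y": 0,"z": 0,"ax": 0,"ay": 0,"az": 0,"jaw": 0},{"x": 0,"y": 0,"z": 0,"ax": 0,"ay": 0,"az": 0,"jaw": 0},{"x": 0,"y": 0,"z": 0,"ax": 0,"ay": 0,"az": 0,"jaw": 0},{"x": 0,"y": 0,"z": 0,"ax": 0,"ay": 0,"az": 0,"jaw": 0}]}}

```text
time_s: 3.72
ee_pos: [491.5, -114.6, 64.8]
orientation: [0.981, -0.196, -0.0, -0.0]
wrist_force: [-1.0, 0.4, 1.1]
gripper_width: 12.1
```

Emit:
{"op": "apply_moves", "data": {"motion": [{"x": 0,"y": 0,"z": 0,"ax": 0,"ay": 0,"az": 0,"jaw": 0},{"x": 0,"y": 0,"z": 0,"ax": 0,"ay": 0,"az": 0,"jaw": 0},{"x": 0,"y": 0,"z": 0,"ax": 0,"ay": 0,"az": 0,"jaw": 0},{"x": 0,"y": 0,"z": 0,"ax": 0,"ay": 0,"az": 0,"jaw": 0}]}}

```text
time_s: 4.05
ee_pos: [491.5, -114.6, 64.8]
orientation: [0.981, -0.196, -0.0, -0.0]
wrist_force: [-1.4, 0.7, 2.5]
gripper_width: 11.6
```

```bash
python3 -c "
from st import *
st()"
```

```text
t 4.05 tcp [ 491.5 -114.6   64.8] z [-0.  0. -1.] yjaw deg -112.6 F [-1.4  0.7  2.5] w 11.6 q [ 0.08  0.7   0.13  2.06 -0.22  0.4  -1.57]
```

Emit:
{"op": "apply_moves", "data": {"motion": [{"x": 0,"y": 0,"z": 0.005,"ax": 0,"ay": 0,"az": 0,"jaw": 0},{"x": 0,"y": 0,"z": 0.007,"ax": 0,"ay": 0,"az": 0,"jaw": 0},{"x": 0,"y": 0,"z": 0.008,"ax": 0,"ay": 0,"az": 0,"jaw": 0},{"x": 0,"y": 0,"z": 0.01,"ax": 0,"ay": 0,"az": 0,"jaw": 0},{"x": 0,"y": 0,"z": 0.01,"ax": 0,"ay": 0,"az": 0,"jaw": 0},{"x": 0,"y": 0,"z": 0,"ax": 0,"ay": 0,"az": 0,"jaw": 0},{"x": 0,"y": 0,"z": 0,"ax": 0,"ay": 0,"az": 0,"jaw": 0}]}}

```text
time_s: 4.63
ee_pos: [492.4, -114.8, 105.9]
orientation: [0.981, -0.196, 0.001, -0.0]
wrist_force: [0.4, 0.4, -0.5]
gripper_width: 12.0
```

Run:
```python
from st import *
import pickle
st()
W=grab('wrist');S=grab('scene');T=grab('top');pickle.dump((W,S,T),open('g4.pkl','wb'))
I=[cv2.resize(W['image'],(400,300)),cv2.resize(S['image'][200:310,360:507],(400,300),interpolation=2),cv2.resize(T['image'][240:330,370:490],(400,300),interpolation=2),cv2.resize(W['image'][240:480,160:480],(400,300))]
cv2.imwrite('pics/m4.png',np.vstack([np.hstack(I[:2]),np.hstack(I[2:])])[:,:,::-1])
```

```text
t 4.63 tcp [ 492.4 -114.8  105.9] z [ 0.002 -0.    -1.   ] yjaw deg -112.6 F [ 0.4  0.4 -0.5] w 12.0 q [ 0.06  0.62  0.16  2.04 -0.2   0.5  -1.59]
```

View pics/m4.png

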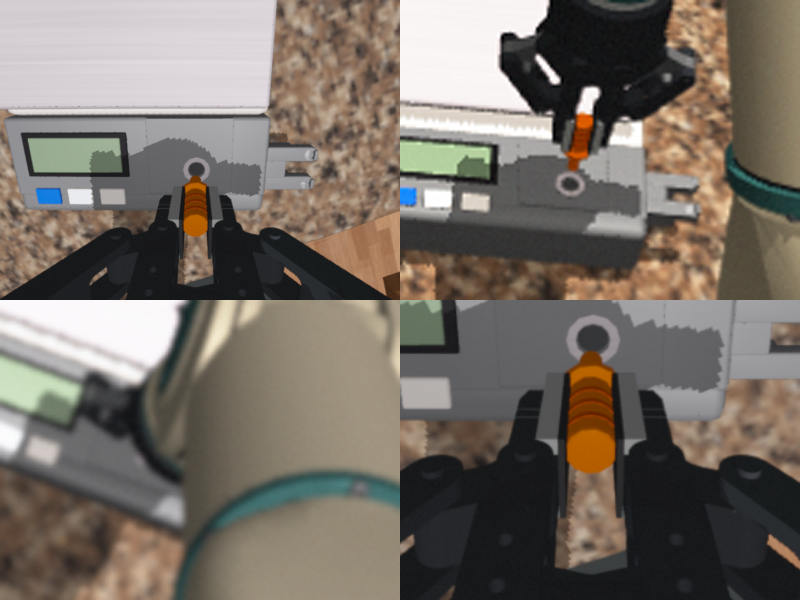

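Plug lifted straight, upright in the jaws; the open ring is visible (wrist px ≈ (315,268)). Localizing well and notch from this view.

Run:
```python
from st import *
import pickle
W,S,T=pickle.load(open('g4.pkl','rb'))
g=cv2.cvtColor(W['image'],cv2.COLOR_RGB2GRAY)
print('col',g[245:300,313].tolist());print('row268',g[268,285:345].tolist())
print('plugtop',onplane(W,(313.6,362),132.3)[:2])
for c in(452,456,460,464,470,480,490):
    print(c,g[220:310,c].tolist()[::1])
```

```text
col [103, 103, 103, 103, 103, 102, 108, 143, 152, 152, 151, 150, 148, 143, 106, 67, 56, 54, 54, 54, 54, 53, 54, 55, 54, 54, 53, 54, 53, 54, 54, 55, 55, 54, 56, 59, 63, 65, 65, 64, 65, 66, 65, 65, 65, 65, 68, 79, 110, 116, 115, 114, 114, 114, 113]
row268 [102, 101, 101, 102, 102, 102, 102, 103, 114, 142, 149, 149, 150, 151, 150, 146, 124, 74, 53, 52, 53, 53, 54, 53, 54, 53, 54, 52, 55, 54, 54, 55, 55, 54, 55, 55, 54, 55, 54, 52, 57, 82, 123, 147, 148, 149, 149, 150, 151, 142, 116, 104, 101, 102, 102, 103, 102, 103, 102, 103]
plugtop [ 492.38860327 -115.87377444]
452 [77, 79, 80, 81, 81, 84, 84, 70, 60, 58, 55, 57, 57, 59, 63, 91, 125, 148, 158, 160, 161, 161, 160, 160, 160, 159, 159, 159, 158, 157, 157, 156, 155, 155, 154, 153, 152, 144, 153, 155, 155, 155, 156, 155, 155, 154, 154, 154, 154, 153, 154, 154, 152, 153, 154, 152, 152, 152, 152, 151, 151, 152, 151, 144, 153, 156, 156, 156, 156, 155, 155, 155, 155, 154, 154, 153, 153, 151, 151, 151, 150, 149, 145, 121, 119, 121, 122, 122, 122, 123]
456 [80, 81, 84, 85, 85, 86, 85, 71, 57, 56, 55, 57, 59, 59, 60, 91, 125, 147, 158, 161, 160,
[... 1815 characters left out ...]
151, 150, 138, 107, 101, 103, 106, 106, 106, 107, 104, 99, 92, 86, 80, 78, 82, 86, 93, 97, 98, 63, 55, 59, 60, 62, 74, 112, 135, 150, 153, 153, 153, 152, 152, 152, 152, 153, 155, 152, 151, 151, 150, 149, 149, 149, 148, 140, 118, 113, 113, 113, 117, 125, 133]
490 [132, 135, 134, 132, 126, 121, 115, 107, 99, 93, 81, 65, 58, 59, 64, 92, 123, 144, 153, 155, 156, 161, 180, 189, 189, 196, 197, 189, 190, 196, 189, 183, 184, 177, 170, 162, 151, 139, 114, 121, 124, 125, 127, 129, 130, 131, 132, 131, 130, 130, 128, 123, 119, 117, 115, 112, 107, 72, 59, 58, 61, 70, 109, 148, 154, 156, 155, 155, 154, 153, 152, 153, 151, 151, 151, 150, 148, 149, 148, 148, 148, 146, 143, 138, 138, 136, 134, 133, 131, 132]
```

Run:
```python
from st import *
import pickle
W,S,T=pickle.load(open('g4.pkl','rb'))
w=onplane(W,(314.3,272),57.2)[:2];n=onplane(W,(468.6,269.8),56)[:2]
print('well',w,'notch',n,n-w,np.linalg.norm(n-w),'plugtop',onplane(W,(313.6,362),132.3)[:2])
# scene: ring center 
g=cv2.cvtColor(S['image'],cv2.COLOR_RGB2HSV)
print('scene ring',onplane(S,(360+570*147/400-147,200+184*110/300),57.2)[:2])
```

```text
well [ 491.29447036 -115.9096424 ] notch [ 463.09819497 -185.15332396] [-28.1962754  -69.24368156] 74.76441254161287 plugtop [ 492.38860327 -115.87377444]
scene ring [ 488.92857099 -114.9425579 ]
```

Emit:
{"op": "apply_moves", "data": {"motion": [{"x": -0.005,"y": -0.0117,"z": 0,"ax": 0,"ay": 0,"az": 0,"jaw": 0},{"x": -0.005,"y": -0.0117,"z": 0,"ax": 0,"ay": 0,"az": 0,"jaw": 0},{"x": -0.005,"y": -0.0117,"z": 0,"ax": 0,"ay": 0,"az": 0,"jaw": 0},{"x": -0.005,"y": -0.0117,"z": 0,"ax": 0,"ay": 0,"az": 0,"jaw": 0},{"x": -0.005,"y": -0.0117,"z": 0,"ax": 0,"ay": 0,"az": 0,"jaw": 0},{"x": -0.0047,"y": -0.0117,"z": 0,"ax": 0,"ay": 0,"az": 0,"jaw": 0},{"x": 0,"y": 0,"z": 0,"ax": 0,"ay": 0,"az": 0,"jaw": 0},{"x": 0,"y": 0,"z": 0,"ax": 0,"ay": 0,"az": 0,"jaw": 0}]}}

```text
time_s: 5.45
ee_pos: [461.5, -185.2, 104.4]
orientation: [0.98, -0.197, -0.0, -0.0]
wrist_force: [0.6, 0.5, -1.2]
gripper_width: 12.2
```

Emit:
{"op": "apply_moves", "data": {"motion": [{"x": 0,"y": 0,"z": -0.006,"ax": 0,"ay": 0,"az": 0,"jaw": 0},{"x": 0,"y": 0,"z": -0.006,"ax": 0,"ay": 0,"az": 0,"jaw": 0},{"x": 0,"y": 0,"z": 0,"ax": 0,"ay": 0,"az": 0,"jaw": 0},{"x": 0,"y": 0,"z": 0,"ax": 0,"ay": 0,"az": 0,"jaw": 0}]}}

```text
time_s: 5.78
ee_pos: [461.7, -184.0, 92.1]
orientation: [0.981, -0.195, -0.001, -0.0]
wrist_force: [-0.0, -0.1, -0.3]
gripper_width: 12.0
```

Run:
```python
from st import *
import pickle
o=st()
W=grab('wrist');S=grab('scene');pickle.dump((W,S),open('g5.pkl','wb'))
I=[cv2.resize(W['image'][200:440,160:480],(400,300),interpolation=2),cv2.resize(S['image'][230:300,410:503],(400,300),interpolation=2)]
cv2.imwrite('pics/m5.png',np.hstack(I)[:,:,::-1])
```

```text
t 5.78 tcp [ 461.7 -184.    92.1] z [-0.001  0.001 -1.   ] yjaw deg -112.5 F [-0.  -0.1 -0.3] w 12.0 q [ 0.23  0.64  0.13  2.06 -0.19  0.45 -1.46]
```

View pics/m5.png

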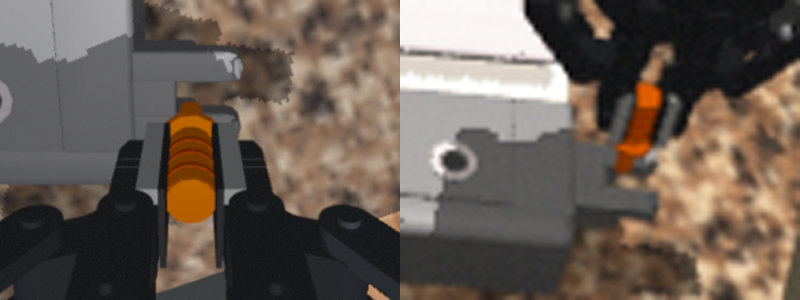

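Shank tip appears over the slot's inner half (scene crop (223,170)); check numerically.

Run:
```python
from st import *
import pickle
W,S=pickle.load(open('g5.pkl','rb'))
print('scene tip',onplane(S,(410+223*.2325,230+169*70/300),62.5)[:2],'well',onplane(S,(410+55*.2325,230+159*70/300),57.2)[:2])
# wrist: well ring partially; plug top; arm edges
wk=lambda u,v:(160+u*.8,200+v*.8)
print('plugtop',onplane(W,wk(191,200),118.5)[:2],'arm tip upper edge corners',onplane(W,wk(238,52),56)[:2],onplane(W,wk(238,80),56)[:2],'slot end top',onplane(W,wk(177,83),56)[:2])
```

```text
scene tip [ 459.64627284 -184.3736341 ] well [ 489.5659059  -115.85732693]
plugtop [ 462.58303674 -185.12458144] arm tip upper edge corners [ 472.69107594 -207.14881765] [ 462.82613499 -203.37232228] slot end top [ 470.09969123 -182.832877  ]
```

Emit:
{"op": "apply_moves", "data": {"motion": [{"x": -0.0003,"y": -0.001,"z": -0.003,"ax": 0,"ay": 0,"az": 0,"jaw": 0},{"x": 0,"y": 0,"z": -0.003,"ax": 0,"ay": 0,"az": 0,"jaw": 0},{"x": 0,"y": 0,"z": -0.003,"ax": 0,"ay": 0,"az": 0,"jaw": 0},{"x": 0,"y": 0,"z": 0,"ax": 0,"ay": 0,"az": 0,"jaw": 0},{"x": 0,"y": 0,"z": 0,"ax": 0,"ay": 0,"az": 0,"jaw": 0}]}}

```text
time_s: 6.3
ee_pos: [461.4, -185.9, 83.6]
orientation: [0.981, -0.196, -0.0, -0.0]
wrist_force: [-0.5, 0.4, 0.9]
gripper_width: 11.9
```

Emit:
{"op": "apply_moves", "data": {"motion": [{"x": 0,"y": 0,"z": -0.003,"ax": 0,"ay": 0,"az": 0,"jaw": 0},{"x": 0,"y": 0,"z": -0.003,"ax": 0,"ay": 0,"az": 0,"jaw": 0},{"x": 0,"y": 0,"z": -0.003,"ax": 0,"ay": 0,"az": 0,"jaw": 0},{"x": 0,"y": 0,"z": -0.003,"ax": 0,"ay": 0,"az": 0,"jaw": 0},{"x": 0,"y": 0,"z": 0,"ax": 0,"ay": 0,"az": 0,"jaw": 0},{"x": 0,"y": 0,"z": 0,"ax": 0,"ay": 0,"az": 0,"jaw": 0}]}}

```text
time_s: 6.8
ee_pos: [461.5, -185.9, 71.6]
orientation: [0.981, -0.196, -0.0, -0.0]
wrist_force: [0.3, -0.2, 0.0]
gripper_width: 12.1
```

Shank is in the slot with no force; about 8 mm to go.

Emit:
{"op": "apply_moves", "data": {"motion": [{"x": 0,"y": 0,"z": -0.002,"ax": 0,"ay": 0,"az": 0,"jaw": 0},{"x": 0,"y": 0,"z": -0.002,"ax": 0,"ay": 0,"az": 0,"jaw": 0},{"x": 0,"y": 0,"z": -0.002,"ax": 0,"ay": 0,"az": 0,"jaw": 0},{"x": 0,"y": 0,"z": -0.001,"ax": 0,"ay": 0,"az": 0,"jaw": 0},{"x": 0,"y": 0,"z": 0,"ax": 0,"ay": 0,"az": 0,"jaw": 0},{"x": 0,"y": 0,"z": 0,"ax": 0,"ay": 0,"az": 0,"jaw": 0}]}}

```text
time_s: 7.3
ee_pos: [461.6, -185.9, 64.7]
orientation: [0.981, -0.196, -0.0, 0.0]
wrist_force: [-0.2, -0.4, -0.2]
gripper_width: 12.0
```

Emit:
{"op": "apply_moves", "data": {"motion": [{"x": 0,"y": 0,"z": -0.001,"ax": 0,"ay": 0,"az": 0,"jaw": 0},{"x": 0,"y": 0,"z": 0,"ax": 0,"ay": 0,"az": 0,"jaw": 0},{"x": 0,"y": 0,"z": 0,"ax": 0,"ay": 0,"az": 0,"jaw": 0}]}}

```text
time_s: 7.55
ee_pos: [461.6, -185.9, 63.8]
orientation: [0.981, -0.196, 0.0, 0.0]
wrist_force: [0.5, -0.5, -0.5]
gripper_width: 11.5
```

Emit:
{"op": "apply_moves", "data": {"motion": [{"x": 0,"y": 0,"z": -0.0007,"ax": 0,"ay": 0,"az": 0,"jaw": 0},{"x": 0,"y": 0,"z": 0,"ax": 0,"ay": 0,"az": 0,"jaw": 0},{"x": 0,"y": 0,"z": 0,"ax": 0,"ay": 0,"az": 0,"jaw": 0}]}}

```text
time_s: 7.8
ee_pos: [461.7, -186.0, 63.5]
orientation: [0.981, -0.196, 0.0, -0.0]
wrist_force: [-2.1, 0.1, 5.3]
gripper_width: 11.8
```

```bash
python3 -c "
from st import *
st()"
```

```text
t 7.8 tcp [ 461.7 -186.    63.5] z [ 0. -0. -1.] yjaw deg -112.6 F [-2.1  0.1  5.3] w 11.8 q [ 0.25  0.69  0.11  2.08 -0.2   0.38 -1.44]
```

Flange is on the lug (5 N). Releasing and rising.

Emit:
{"op": "apply_moves", "data": {"motion": [{"x": 0,"y": 0,"z": 0,"ax": 0,"ay": 0,"az": 0,"jaw": 0.2},{"x": 0,"y": 0,"z": 0,"ax": 0,"ay": 0,"az": 0,"jaw": 0.3},{"x": 0,"y": 0,"z": 0,"ax": 0,"ay": 0,"az": 0,"jaw": 0.4},{"x": 0,"y": 0,"z": 0,"ax": 0,"ay": 0,"az": 0,"jaw": 0.4},{"x": 0,"y": 0,"z": 0,"ax": 0,"ay": 0,"az": 0,"jaw": 0.4},{"x": 0,"y": 0,"z": 0.008,"ax": 0,"ay": 0,"az": 0,"jaw": 0.4},{"x": 0,"y": 0,"z": 0.015,"ax": 0,"ay": 0,"az": 0,"jaw": 0.4},{"x": 0,"y": 0,"z": 0.03,"ax": 0,"ay": 0,"az": 0,"jaw": 0.4}]}}

```text
time_s: 8.47
ee_pos: [459.7, -185.2, 114.9]
orientation: [0.981, -0.196, -0.003, -0.0]
wrist_force: [-0.4, 0.0, 0.5]
gripper_width: 34.3
```

Emit:
{"op": "apply_moves", "data": {"motion": [{"x": 0,"y": 0,"z": 0.035,"ax": 0,"ay": 0,"az": 0,"jaw": 0.4},{"x": 0,"y": 0,"z": 0.035,"ax": 0,"ay": 0,"az": 0,"jaw": 0.4},{"x": 0,"y": 0,"z": 0.03,"ax": 0,"ay": 0,"az": 0,"jaw": 0.4},{"x": 0,"y": 0,"z": 0,"ax": 0,"ay": 0,"az": 0,"jaw": 0.4},{"x": 0,"y": 0,"z": 0,"ax": 0,"ay": 0,"az": 0,"jaw": 0.4}]}}

```text
time_s: 8.88
ee_pos: [462.7, -186.3, 218.3]
orientation: [0.981, -0.196, 0.002, 0.0]
wrist_force: [0.3, -0.6, 0.5]
gripper_width: 34.1
```

Run:
```python
from st import *
import pickle
o=st()
W=grab('wrist');S=grab('scene');pickle.dump((W,S),open('g6.pkl','wb'))
I=[cv2.resize(W['image'][100:340,160:480],(400,300),interpolation=2),cv2.resize(S['image'][230:300,410:503],(400,300),interpolation=2)]
cv2.imwrite('pics/m6.png',np.hstack(I)[:,:,::-1])
```

```text
t 8.88 tcp [ 462.7 -186.3  218.3] z [ 0.005 -0.001 -1.   ] yjaw deg -112.6 F [ 0.3 -0.6  0.5] w 34.1 q [ 0.18  0.44  0.21  1.95 -0.13  0.76 -1.5 ]
```

View pics/m6.png

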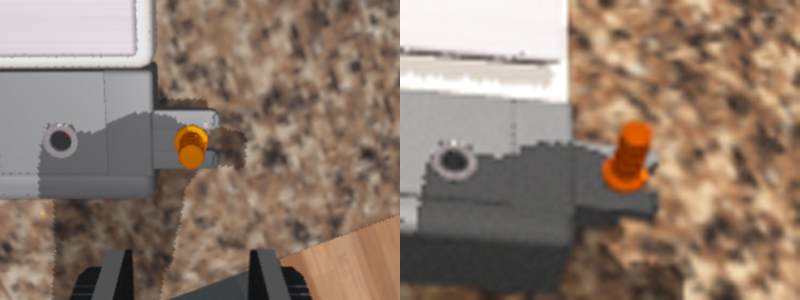

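Plug is parked upright in the slot with its flange on the lug (wrist crop (191,140), well ring at (61,141), which gives about 76 mm between them as expected). Next, the stylus.

Emit:
{"op": "apply_moves", "data": {"motion": [{"x": 0.0033,"y": 0.038,"z": 0,"ax": 0,"ay": 0,"az": 0,"jaw": 0.7},{"x": 0.0033,"y": 0.038,"z": 0,"ax": 0,"ay": 0,"az": 0,"jaw": 0.7},{"x": 0.0033,"y": 0.038,"z": 0,"ax": 0,"ay": 0,"az": 0,"jaw": 0.7},{"x": 0.0033,"y": 0.038,"z": 0,"ax": 0,"ay": 0,"az": 0,"jaw": 0.7},{"x": 0.0033,"y": 0.038,"z": 0,"ax": 0,"ay": 0,"az": 0,"jaw": 0.7},{"x": 0.0033,"y": 0.038,"z": 0,"ax": 0,"ay": 0,"az": 0,"jaw": 0.7},{"x": 0.0033,"y": 0.038,"z": 0,"ax": 0,"ay": 0,"az": 0,"jaw": 0.7},{"x": 0.0033,"y": 0.038,"z": 0,"ax": 0,"ay": 0,"az": 0,"jaw": 0.7}]}}

```text
time_s: 9.65
ee_pos: [486.7, 119.6, 214.6]
orientation: [0.981, -0.196, -0.002, 0.001]
wrist_force: [0.2, -0.2, -0.5]
gripper_width: 59.9
```

Emit:
{"op": "apply_moves", "data": {"motion": [{"x": 0.0034,"y": 0.038,"z": 0,"ax": 0,"ay": 0,"az": 0,"jaw": 0.7},{"x": 0.0034,"y": 0.038,"z": 0,"ax": 0,"ay": 0,"az": 0,"jaw": 0.7},{"x": 0.002,"y": 0.018,"z": 0,"ax": 0,"ay": 0,"az": 0,"jaw": 0.7},{"x": 0,"y": 0,"z": 0,"ax": 0,"ay": 0,"az": 0,"jaw": 0.7},{"x": 0,"y": 0,"z": 0,"ax": 0,"ay": 0,"az": 0,"jaw": 0.7},{"x": 0,"y": 0,"z": 0,"ax": 0,"ay": 0,"az": 0,"jaw": 0.7}]}}

```text
time_s: 10.15
ee_pos: [496.1, 210.3, 214.9]
orientation: [0.981, -0.196, -0.001, 0.001]
wrist_force: [-0.5, 0.2, 0.0]
gripper_width: 59.8
```

Run:
```python
from st import *
import pickle
W6,S6=pickle.load(open('g6.pkl','rb'))
print('well from w6',onplane(W6,(160+61*.8,100+141*.8),57.2)[:2])
o=st()
W=grab('wrist','w7');pickle.dump(W,open('g7.pkl','wb'))
h=cv2.cvtColor(W['image'],cv2.COLOR_RGB2HSV);m=cv2.inRange(h,(22,150,50),(35,255,255))
k,l,s,c=cv2.connectedComponentsWithStats(m);print([(s[i].tolist(),c[i].round(1).tolist()) for i in range(1,k) if s[i,4]>60])
print('exp top',proj(W,(496,212.5,137)),'bottom',proj(W,(496,212.5,66)))
```

```text
well from w6 [ 490.89458098 -116.40212087]
t 10.15 tcp [496.1 210.3 214.9] z [-0.002 -0.002 -1.   ] yjaw deg -112.7 F [-0.5  0.2  0. ] w 59.8 q [-0.58  0.5   0.19  1.85 -0.12  0.81 -2.3 ]
[([75, 0, 83, 22, 1349], [119.8, 8.7]), ([294, 206, 25, 53, 1062], [306.2, 233.2])]
exp top [307.45276968 251.19432756] bottom [308.30257369 216.07704043]
```

View pics/w7.png

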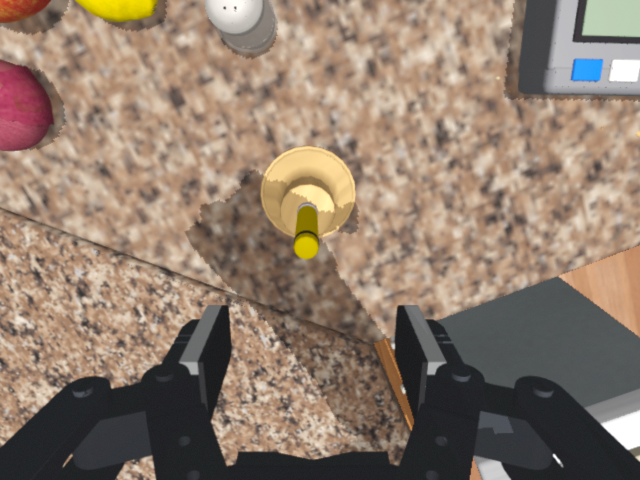

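Wrist view: handle top at (306,247), midway between the jaws, well clear of pepper mill (240,20), onion and lemon. Descending.

Emit:
{"op": "apply_moves", "data": {"motion": [{"x": 0.0018,"y": 0.002,"z": -0.02,"ax": 0,"ay": 0,"az": 0,"jaw": 0.7},{"x": 0,"y": 0,"z": -0.02,"ax": 0,"ay": 0,"az": 0,"jaw": 0.7},{"x": 0,"y": 0,"z": -0.021,"ax": 0,"ay": 0,"az": 0,"jaw": 0.7},{"x": 0,"y": 0,"z": -0.021,"ax": 0,"ay": 0,"az": 0,"jaw": 0.7},{"x": 0,"y": 0,"z": -0.021,"ax": 0,"ay": 0,"az": 0,"jaw": 0.7},{"x": 0,"y": 0,"z": -0.021,"ax": 0,"ay": 0,"az": 0,"jaw": 0.7},{"x": 0,"y": 0,"z": 0,"ax": 0,"ay": 0,"az": 0,"jaw": 0.5},{"x": 0,"y": 0,"z": 0,"ax": 0,"ay": 0,"az": 0,"jaw": 0.35}]}}

```text
time_s: 10.87
ee_pos: [498.1, 212.1, 91.5]
orientation: [0.98, -0.197, -0.001, 0.001]
wrist_force: [0.3, -0.1, 0.9]
gripper_width: 36.3
```

Emit:
{"op": "apply_moves", "data": {"motion": [{"x": 0,"y": 0,"z": 0,"ax": 0,"ay": 0,"az": 0,"jaw": 0.3},{"x": 0,"y": 0,"z": 0,"ax": 0,"ay": 0,"az": 0,"jaw": 0.25},{"x": 0,"y": 0,"z": 0,"ax": 0,"ay": 0,"az": 0,"jaw": 0.2},{"x": 0,"y": 0,"z": 0,"ax": 0,"ay": 0,"az": 0,"jaw": 0.15},{"x": 0,"y": 0,"z": 0,"ax": 0,"ay": 0,"az": 0,"jaw": 0},{"x": 0,"y": 0,"z": 0,"ax": 0,"ay": 0,"az": 0,"jaw": 0},{"x": 0,"y": 0,"z": 0,"ax": 0,"ay": 0,"az": 0,"jaw": 0},{"x": 0,"y": 0,"z": 0,"ax": 0,"ay": 0,"az": 0,"jaw": 0}]}}

```text
time_s: 11.53
ee_pos: [499.4, 214.2, 93.3]
orientation: [0.981, -0.196, 0.001, -0.001]
wrist_force: [0.1, -1.1, 6.0]
gripper_width: 12.7
```

Emit:
{"op": "apply_moves", "data": {"motion": [{"x": 0,"y": 0,"z": 0,"ax": 0,"ay": 0,"az": 0,"jaw": 0},{"x": 0,"y": 0,"z": 0,"ax": 0,"ay": 0,"az": 0,"jaw": 0},{"x": 0,"y": 0,"z": 0,"ax": 0,"ay": 0,"az": 0,"jaw": 0},{"x": 0,"y": 0,"z": 0,"ax": 0,"ay": 0,"az": 0,"jaw": 0}]}}

```text
time_s: 11.87
ee_pos: [499.4, 214.2, 93.4]
orientation: [0.981, -0.196, 0.001, -0.001]
wrist_force: [-0.8, -0.7, 6.5]
gripper_width: 12.8
```

Run:
```python
from st import *
import pickle
st()
W=grab('wrist');h=cv2.cvtColor(W['image'],cv2.COLOR_RGB2HSV);m=cv2.inRange(h,(22,150,50),(35,255,255))
k,l,s,c=cv2.connectedComponentsWithStats(m);print([(s[i].tolist(),c[i].round(1).tolist()) for i in range(1,k) if s[i,4]>60])
```

```text
t 11.87 tcp [499.4 214.2  93.4] z [ 0.002  0.001 -1.   ] yjaw deg -112.6 F [-0.8 -0.7  6.5] w 12.8 q [-0.55  0.68  0.14  1.94 -0.17  0.53 -2.26]
[([292, 279, 42, 90, 2894], [312.3, 324.3]), ([288, 367, 50, 53, 2070], [312.5, 392.8])]
```

Emit:
{"op": "apply_moves", "data": {"motion": [{"x": 0,"y": 0,"z": 0.008,"ax": 0,"ay": 0,"az": 0,"jaw": 0},{"x": 0,"y": 0,"z": 0.012,"ax": 0,"ay": 0,"az": 0,"jaw": 0},{"x": 0,"y": 0,"z": 0.015,"ax": 0,"ay": 0,"az": 0,"jaw": 0},{"x": 0,"y": 0,"z": 0.015,"ax": 0,"ay": 0,"az": 0,"jaw": 0},{"x": 0,"y": 0,"z": 0.02,"ax": 0,"ay": 0,"az": 0,"jaw": 0},{"x": 0,"y": 0,"z": 0.02,"ax": 0,"ay": 0,"az": 0,"jaw": 0},{"x": 0,"y": 0,"z": 0,"ax": 0,"ay": 0,"az": 0,"jaw": 0},{"x": 0,"y": 0,"z": 0,"ax": 0,"ay": 0,"az": 0,"jaw": 0}]}}

```text
time_s: 12.58
ee_pos: [499.2, 214.5, 183.5]
orientation: [0.981, -0.196, 0.001, -0.001]
wrist_force: [0.4, -0.3, -0.9]
gripper_width: 12.3
```

Emit:
{"op": "apply_moves", "data": {"motion": [{"x": -0.001,"y": -0.03,"z": 0,"ax": 0,"ay": 0,"az": 0,"jaw": 0},{"x": -0.001,"y": -0.036,"z": 0,"ax": 0,"ay": 0,"az": 0,"jaw": 0},{"x": -0.001,"y": -0.036,"z": 0,"ax": 0,"ay": 0,"az": 0,"jaw": 0},{"x": -0.001,"y": -0.036,"z": 0,"ax": 0,"ay": 0,"az": 0,"jaw": 0},{"x": -0.001,"y": -0.036,"z": 0,"ax": 0,"ay": 0,"az": 0,"jaw": 0},{"x": -0.001,"y": -0.036,"z": 0,"ax": 0,"ay": 0,"az": 0,"jaw": 0},{"x": -0.001,"y": -0.036,"z": 0,"ax": 0,"ay": 0,"az": 0,"jaw": 0},{"x": -0.001,"y": -0.036,"z": 0,"ax": 0,"ay": 0,"az": 0,"jaw": 0}]}}

```text
time_s: 13.25
ee_pos: [489.4, -69.4, 181.3]
orientation: [0.981, -0.196, -0.001, 0.0]
wrist_force: [0.2, 0.4, -0.6]
gripper_width: 12.7
```

Emit:
{"op": "apply_moves", "data": {"motion": [{"x": 0,"y": -0.03,"z": 0,"ax": 0,"ay": 0,"az": 0,"jaw": 0},{"x": 0,"y": -0.014,"z": 0,"ax": 0,"ay": 0,"az": 0,"jaw": 0},{"x": 0,"y": 0,"z": 0,"ax": 0,"ay": 0,"az": 0,"jaw": 0},{"x": 0,"y": 0,"z": 0,"ax": 0,"ay": 0,"az": 0,"jaw": 0},{"x": 0,"y": 0,"z": 0,"ax": 0,"ay": 0,"az": 0,"jaw": 0}]}}

```text
time_s: 13.67
ee_pos: [490.2, -110.5, 181.5]
orientation: [0.981, -0.195, -0.001, -0.0]
wrist_force: [0.3, -0.1, -0.7]
gripper_width: 12.2
```

Run:
```python
from st import *
import pickle
o=st()
W=grab('wrist');S=grab('scene');pickle.dump((W,S),open('g8.pkl','wb'))
I=[cv2.resize(W['image'][240:480,160:480],(400,300),interpolation=2),cv2.resize(S['image'][210:300,370:490],(400,300),interpolation=2)]
cv2.imwrite('pics/m8.png',np.hstack(I)[:,:,::-1])
```

```text
t 13.67 tcp [ 490.2 -110.5  181.5] z [-0.001  0.001 -1.   ] yjaw deg -112.5 F [ 0.3 -0.1 -0.7] w 12.2 q [ 0.06  0.49  0.15  1.98 -0.12  0.68 -1.68]
```

View pics/m8.png

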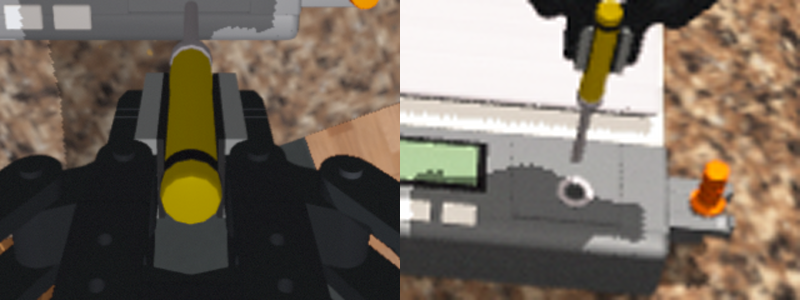

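Stylus hangs upright and the shaft tip is near the ring (scene crop tip (176,160), ring (175,190)). One enlarged wrist crop for precise numbers.

Run:
```python
from st import *
import pickle
W,S=pickle.load(open('g8.pkl','rb'))
print('scene tip',onplane(S,(370+176*.3,210+160*.3),93.1)[:2],'ring',onplane(S,(370+175*.3,210+190*.3),57.2)[:2])
print('wrist ring exp',proj(W,(491,-116,57.2)),'tip exp',proj(W,(490.5,-111.5,93.1)))
a=cv2.resize(W['image'][180:300,240:400],(800,600),interpolation=2)
b=cv2.resize(S['image'][230:290,380:460],(800,600),interpolation=2)
cv2.imwrite('pics/m8b.png',np.hstack([a[:,100:500],b[:,200:600]])[:,:,::-1])
```

```text
scene tip [ 487.0378105  -109.64891706] ring [ 489.94633471 -115.40913592]
wrist ring exp [319.19658238 220.60433978] tip exp [313.05509121 242.04092024]
```

View pics/m8b.png

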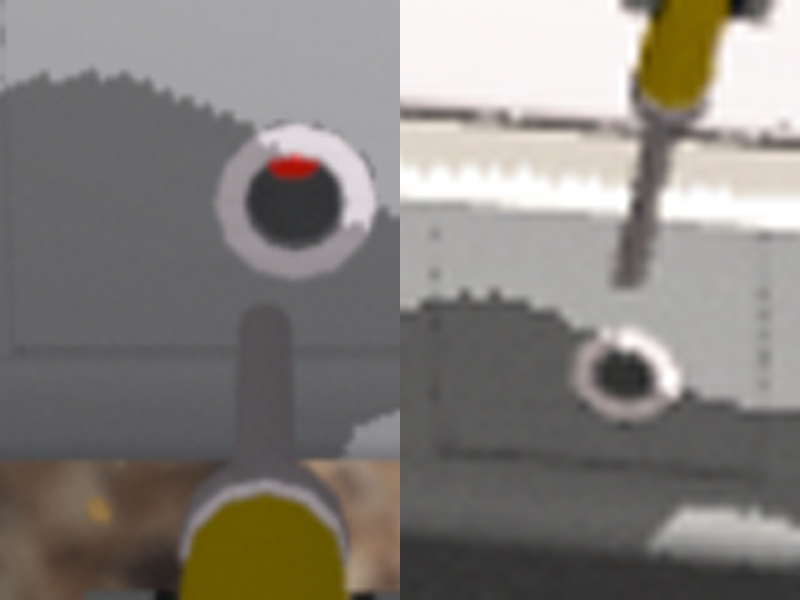

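Wrist crop: ring center at full px (319.2,220.2), tip rim at (313.2,241), so tip center ≈ (313.2,246). Scene: tip (423,257.4), ring (422.8,267.4).

Run:
```python
from st import *
import pickle
W,S=pickle.load(open('g8.pkl','rb'))
for n,d,t,r in(('W',W,(313.2,246),(319.2,220.2)),('S',S,(423,257.4),(422.8,267.4))):
    a=onplane(d,t,93.1)[:2];b=onplane(d,r,57.2)[:2];print(n,a,b,'move',b-a)
r=.8
```

```text
W [ 488.26958163 -110.66480394] [ 491.24999292 -116.10468515] move [ 2.98041129 -5.43988122]
S [ 488.23646124 -110.54624008] [ 488.89588325 -115.61065969] move [ 0.65942201 -5.0644196 ]
```

Emit:
{"op": "apply_moves", "data": {"motion": [{"x": 0.0018,"y": -0.005,"z": -0.01,"ax": 0,"ay": 0,"az": 0,"jaw": 0},{"x": 0,"y": 0,"z": -0.01,"ax": 0,"ay": 0,"az": 0,"jaw": 0},{"x": 0,"y": 0,"z": -0.006,"ax": 0,"ay": 0,"az": 0,"jaw": 0},{"x": 0,"y": 0,"z": 0,"ax": 0,"ay": 0,"az": 0,"jaw": 0},{"x": 0,"y": 0,"z": 0,"ax": 0,"ay": 0,"az": 0,"jaw": 0},{"x": 0,"y": 0,"z": 0,"ax": 0,"ay": 0,"az": 0,"jaw": 0}]}}

```text
time_s: 14.27
ee_pos: [492.4, -116.9, 156.0]
orientation: [0.981, -0.196, -0.0, 0.0]
wrist_force: [-0.2, -0.9, -0.7]
gripper_width: 12.5
```

Run:
```python
from st import *
import pickle
o=st()
W=grab('wrist');S=grab('scene')
a=cv2.resize(W['image'][180:300,240:400],(800,600),interpolation=2)
b=cv2.resize(S['image'][230:290,380:460],(800,600),interpolation=2)
cv2.imwrite('pics/m9.png',np.hstack([a[:,100:500],b[:,200:600]])[:,:,::-1])
pickle.dump((W,S),open('g9.pkl','wb'))
z=o['ee_pos'][2]-88.4;print('tip z',z)
print('ring exp',proj(W,(491.25,-116.1,57.2)),proj(S,(488.9,-115.6,57.2)))
```

```text
t 14.27 tcp [ 492.4 -116.9  156. ] z [-0.  0. -1.] yjaw deg -112.6 F [-0.2 -0.9 -0.7] w 12.5 q [ 0.08  0.54  0.14  1.99 -0.13  0.62 -1.66]
tip z 67.58007460728669
ring exp [311.15777311 239.86696913] [422.79411679 267.39961148]
```

The viewer limit is reached, so I'll continue with numbers.

Run:
```python
from st import *
import pickle
W,S=pickle.load(open('g9.pkl','rb'))
g=cv2.cvtColor(W['image'],cv2.COLOR_RGB2GRAY)
for r in range(218,280,3): print(r,g[r,284:340:2].tolist())
print('tip exp now',proj(W,(490.4,-117.1,67.6)))
gs=cv2.cvtColor(S['image'],cv2.COLOR_RGB2GRAY)
for r in range(254,276): print(r,gs[r,412:436].tolist())
print(proj(S,(490.4,-117,67.6)))
```

```text
218 [102, 103, 102, 102, 102, 101, 103, 102, 103, 104, 103, 102, 103, 102, 101, 102, 104, 127, 116, 160, 162, 162, 162, 162, 162, 163, 163, 162]
221 [101, 101, 103, 103, 102, 102, 103, 103, 103, 103, 102, 103, 102, 103, 103, 103, 103, 102, 102, 123, 160, 159, 163, 163, 161, 163, 161, 162]
224 [101, 103, 102, 102, 103, 102, 103, 103, 104, 104, 109, 127, 141, 146, 145, 137, 117, 105, 103, 104, 106, 105, 158, 162, 162, 162, 162, 162]
227 [102, 101, 102, 102, 102, 102, 104, 102, 130, 151, 153, 151, 150, 150, 151, 150, 151, 152, 148, 114, 104, 103, 124, 162, 163, 162, 162, 163]
230 [103, 102, 102, 103, 102, 103, 110, 145, 151, 149, 140, 117, 107, 86, 97, 112, 131, 148, 149, 150, 136, 107, 104, 137, 162, 161, 161, 162]
233 [101, 103, 102, 102, 104, 110, 149, 151, 150, 115, 54, 52, 54, 57, 57, 56, 53, 81, 142, 150, 151, 136, 103, 111, 158, 162, 160, 158]
236 [102, 101, 102, 102, 103, 123, 150, 151, 129, 52, 50, 52, 51, 52, 53, 54, 54, 53, 80, 148, 150, 147, 105, 102, 112, 123, 104, 103]
239 [101, 102, 102, 101, 103, 143, 147, 146, 88, 52, 53, 52, 54, 52, 55, 53, 52, 52, 58, 131, 147, 147, 1
[... 3566 characters left out ...]
, 87, 125, 151, 124, 91, 91, 91, 92, 90, 91, 90, 89]
270 [89, 88, 92, 91, 89, 87, 81, 133, 150, 153, 133, 140, 157, 150, 125, 92, 91, 91, 89, 89, 93, 91, 89, 88]
271 [92, 89, 89, 90, 91, 90, 91, 92, 115, 138, 137, 137, 136, 114, 91, 88, 89, 93, 92, 91, 92, 91, 89, 87]
272 [94, 86, 90, 88, 92, 91, 93, 87, 92, 86, 75, 89, 91, 91, 91, 91, 90, 89, 91, 91, 90, 91, 91, 89]
273 [89, 89, 90, 90, 89, 91, 90, 91, 91, 93, 92, 92, 90, 91, 91, 92, 90, 90, 91, 88, 90, 90, 90, 87]
274 [87, 87, 89, 89, 85, 89, 90, 91, 90, 92, 89, 92, 91, 92, 89, 90, 89, 90, 88, 90, 89, 89, 89, 89]
275 [77, 74, 83, 79, 83, 87, 87, 87, 87, 87, 87, 89, 86, 91, 89, 90, 89, 87, 90, 91, 91, 91, 88, 89]
[423.89644703 263.52736573]
```

Emit:
{"op": "apply_moves", "data": {"motion": [{"x": 0,"y": 0.001,"z": -0.003,"ax": 0,"ay": 0,"az": 0,"jaw": 0},{"x": 0,"y": 0,"z": -0.003,"ax": 0,"ay": 0,"az": 0,"jaw": 0},{"x": 0,"y": 0,"z": -0.003,"ax": 0,"ay": 0,"az": 0,"jaw": 0},{"x": 0,"y": 0,"z": 0,"ax": 0,"ay": 0,"az": 0,"jaw": 0},{"x": 0,"y": 0,"z": 0,"ax": 0,"ay": 0,"az": 0,"jaw": 0}]}}

```text
time_s: 14.78
ee_pos: [492.2, -115.9, 146.9]
orientation: [0.981, -0.196, -0.0, -0.0]
wrist_force: [0.9, 0.1, 0.4]
gripper_width: 12.8
```

Emit:
{"op": "apply_moves", "data": {"motion": [{"x": 0,"y": 0,"z": -0.002,"ax": 0,"ay": 0,"az": 0,"jaw": 0},{"x": 0,"y": 0,"z": -0.002,"ax": 0,"ay": 0,"az": 0,"jaw": 0},{"x": 0,"y": 0,"z": -0.002,"ax": 0,"ay": 0,"az": 0,"jaw": 0},{"x": 0,"y": 0,"z": -0.002,"ax": 0,"ay": 0,"az": 0,"jaw": 0},{"x": 0,"y": 0,"z": 0,"ax": 0,"ay": 0,"az": 0,"jaw": 0},{"x": 0,"y": 0,"z": 0,"ax": 0,"ay": 0,"az": 0,"jaw": 0}]}}

```text
time_s: 15.28
ee_pos: [492.3, -115.9, 138.9]
orientation: [0.981, -0.196, -0.0, 0.0]
wrist_force: [0.6, -0.0, -0.7]
gripper_width: 12.5
```

Emit:
{"op": "apply_moves", "data": {"motion": [{"x": 0,"y": 0,"z": -0.002,"ax": 0,"ay": 0,"az": 0,"jaw": 0},{"x": 0,"y": 0,"z": -0.002,"ax": 0,"ay": 0,"az": 0,"jaw": 0},{"x": 0,"y": 0,"z": -0.002,"ax": 0,"ay": 0,"az": 0,"jaw": 0},{"x": 0,"y": 0,"z": 0,"ax": 0,"ay": 0,"az": 0,"jaw": 0},{"x": 0,"y": 0,"z": 0,"ax": 0,"ay": 0,"az": 0,"jaw": 0}]}}

```text
time_s: 15.7
ee_pos: [492.3, -115.9, 132.9]
orientation: [0.981, -0.196, -0.0, 0.0]
wrist_force: [-0.2, -0.1, -1.5]
gripper_width: 12.5
```

Tip is inside the bore without contact force. Continuing down.

Emit:
{"op": "apply_moves", "data": {"motion": [{"x": 0,"y": 0,"z": -0.003,"ax": 0,"ay": 0,"az": 0,"jaw": 0},{"x": 0,"y": 0,"z": -0.003,"ax": 0,"ay": 0,"az": 0,"jaw": 0},{"x": 0,"y": 0,"z": -0.003,"ax": 0,"ay": 0,"az": 0,"jaw": 0},{"x": 0,"y": 0,"z": -0.003,"ax": 0,"ay": 0,"az": 0,"jaw": 0},{"x": 0,"y": 0,"z": 0,"ax": 0,"ay": 0,"az": 0,"jaw": 0},{"x": 0,"y": 0,"z": 0,"ax": 0,"ay": 0,"az": 0,"jaw": 0},{"x": 0,"y": 0,"z": 0,"ax": 0,"ay": 0,"az": 0,"jaw": 0}]}}

```text
time_s: 16.28
ee_pos: [492.5, -116.0, 121.1]
orientation: [0.981, -0.196, 0.0, 0.0]
wrist_force: [0.4, 0.2, -0.1]
gripper_width: 12.2
```

Emit:
{"op": "apply_moves", "data": {"motion": [{"x": 0,"y": 0,"z": -0.001,"ax": 0,"ay": 0,"az": 0,"jaw": 0},{"x": 0,"y": 0,"z": -0.001,"ax": 0,"ay": 0,"az": 0,"jaw": 0},{"x": 0,"y": 0,"z": -0.001,"ax": 0,"ay": 0,"az": 0,"jaw": 0},{"x": 0,"y": 0,"z": -0.001,"ax": 0,"ay": 0,"az": 0,"jaw": 0},{"x": 0,"y": 0,"z": 0,"ax": 0,"ay": 0,"az": 0,"jaw": 0},{"x": 0,"y": 0,"z": 0,"ax": 0,"ay": 0,"az": 0,"jaw": 0},{"x": 0,"y": 0,"z": 0,"ax": 0,"ay": 0,"az": 0,"jaw": 0}]}}

```text
time_s: 16.87
ee_pos: [492.5, -116.0, 117.1]
orientation: [0.981, -0.196, 0.0, 0.0]
wrist_force: [0.1, -0.4, -0.6]
gripper_width: 12.5
```

Emit:
{"op": "apply_moves", "data": {"motion": [{"x": 0,"y": 0,"z": -0.001,"ax": 0,"ay": 0,"az": 0,"jaw": 0},{"x": 0,"y": 0,"z": -0.001,"ax": 0,"ay": 0,"az": 0,"jaw": 0},{"x": 0,"y": 0,"z": 0,"ax": 0,"ay": 0,"az": 0,"jaw": 0},{"x": 0,"y": 0,"z": 0,"ax": 0,"ay": 0,"az": 0,"jaw": 0},{"x": 0,"y": 0,"z": 0,"ax": 0,"ay": 0,"az": 0,"jaw": 0}]}}

```text
time_s: 17.28
ee_pos: [492.6, -116.0, 115.2]
orientation: [0.981, -0.196, 0.0, 0.0]
wrist_force: [-0.1, 0.2, 1.4]
gripper_width: 12.6
```

Emit:
{"op": "apply_moves", "data": {"motion": [{"x": 0,"y": 0,"z": -0.001,"ax": 0,"ay": 0,"az": 0,"jaw": 0},{"x": 0,"y": 0,"z": -0.001,"ax": 0,"ay": 0,"az": 0,"jaw": 0},{"x": 0,"y": 0,"z": 0,"ax": 0,"ay": 0,"az": 0,"jaw": 0},{"x": 0,"y": 0,"z": 0,"ax": 0,"ay": 0,"az": 0,"jaw": 0},{"x": 0,"y": 0,"z": 0,"ax": 0,"ay": 0,"az": 0,"jaw": 0}]}}

```text
time_s: 17.7
ee_pos: [492.6, -116.0, 113.2]
orientation: [0.981, -0.196, 0.0, 0.0]
wrist_force: [-0.2, 0.1, 3.1]
gripper_width: 12.5
```

Emit:
{"op": "apply_moves", "data": {"motion": [{"x": 0,"y": 0,"z": -0.0007,"ax": 0,"ay": 0,"az": 0,"jaw": 0},{"x": 0,"y": 0,"z": 0,"ax": 0,"ay": 0,"az": 0,"jaw": 0},{"x": 0,"y": 0,"z": 0,"ax": 0,"ay": 0,"az": 0,"jaw": 0},{"x": 0,"y": 0,"z": 0,"ax": 0,"ay": 0,"az": 0,"jaw": 0}]}}

```text
time_s: 18.03
ee_pos: [492.5, -116.0, 112.5]
orientation: [0.981, -0.196, 0.0, 0.0]
wrist_force: [0.1, 0.7, 3.7]
gripper_width: 12.4
```

Emit:
{"op": "apply_moves", "data": {"motion": [{"x": 0,"y": 0,"z": -0.0005,"ax": 0,"ay": 0,"az": 0,"jaw": 0},{"x": 0,"y": 0,"z": 0,"ax": 0,"ay": 0,"az": 0,"jaw": 0},{"x": 0,"y": 0,"z": 0,"ax": 0,"ay": 0,"az": 0,"jaw": 0},{"x": 0,"y": 0,"z": 0,"ax": 0,"ay": 0,"az": 0,"jaw": 0}]}}

```text
time_s: 18.37
ee_pos: [492.5, -116.0, 111.9]
orientation: [0.981, -0.196, 0.0, 0.0]
wrist_force: [-0.3, -0.2, 4.0]
gripper_width: 12.7
```

Emit:
{"op": "apply_moves", "data": {"motion": [{"x": 0,"y": 0,"z": -0.0005,"ax": 0,"ay": 0,"az": 0,"jaw": 0},{"x": 0,"y": 0,"z": 0,"ax": 0,"ay": 0,"az": 0,"jaw": 0},{"x": 0,"y": 0,"z": 0,"ax": 0,"ay": 0,"az": 0,"jaw": 0},{"x": 0,"y": 0,"z": 0,"ax": 0,"ay": 0,"az": 0,"jaw": 0}]}}

```text
time_s: 18.7
ee_pos: [492.5, -115.9, 111.4]
orientation: [0.981, -0.196, 0.0, -0.0]
wrist_force: [-0.3, -0.7, 3.3]
gripper_width: 12.6
```

Emit:
{"op": "apply_moves", "data": {"motion": [{"x": 0,"y": 0,"z": -0.0004,"ax": 0,"ay": 0,"az": 0,"jaw": 0},{"x": 0,"y": 0,"z": 0,"ax": 0,"ay": 0,"az": 0,"jaw": 0},{"x": 0,"y": 0,"z": 0,"ax": 0,"ay": 0,"az": 0,"jaw": 0},{"x": 0,"y": 0,"z": 0,"ax": 0,"ay": 0,"az": 0,"jaw": 0}]}}

```text
time_s: 19.03
ee_pos: [492.6, -116.0, 111.2]
orientation: [0.981, -0.196, 0.0, 0.0]
wrist_force: [0.4, 0.3, 6.2]
gripper_width: 12.4
```

Emit:
{"op": "apply_moves", "data": {"motion": [{"x": 0,"y": 0,"z": -0.0003,"ax": 0,"ay": 0,"az": 0,"jaw": 0},{"x": 0,"y": 0,"z": 0,"ax": 0,"ay": 0,"az": 0,"jaw": 0},{"x": 0,"y": 0,"z": 0,"ax": 0,"ay": 0,"az": 0,"jaw": 0},{"x": 0,"y": 0,"z": 0,"ax": 0,"ay": 0,"az": 0,"jaw": 0}]}}

```text
time_s: 19.37
ee_pos: [492.6, -116.0, 111.1]
orientation: [0.981, -0.196, 0.0, -0.0]
wrist_force: [-0.1, 0.5, 7.3]
gripper_width: 12.3
```

Position stalls and the force climbs to about 7 N, so the button is on its stop. Holding.

Emit:
{"op": "apply_moves", "data": {"motion": [{"x": 0,"y": 0,"z": 0,"ax": 0,"ay": 0,"az": 0,"jaw": 0},{"x": 0,"y": 0,"z": 0,"ax": 0,"ay": 0,"az": 0,"jaw": 0},{"x": 0,"y": 0,"z": 0,"ax": 0,"ay": 0,"az": 0,"jaw": 0},{"x": 0,"y": 0,"z": 0,"ax": 0,"ay": 0,"az": 0,"jaw": 0},{"x": 0,"y": 0,"z": 0,"ax": 0,"ay": 0,"az": 0,"jaw": 0},{"x": 0,"y": 0,"z": 0,"ax": 0,"ay": 0,"az": 0,"jaw": 0},{"x": 0,"y": 0,"z": 0,"ax": 0,"ay": 0,"az": 0,"jaw": 0},{"x": 0,"y": 0,"z": 0,"ax": 0,"ay": 0,"az": 0,"jaw": 0}]}}

```text
time_s: 20.03
ee_pos: [492.6, -116.0, 111.1]
orientation: [0.981, -0.196, 0.0, -0.0]
wrist_force: [0.2, -0.4, 7.9]
gripper_width: 12.7
```

Emit:
{"op": "apply_moves", "data": {"motion": [{"x": 0,"y": 0,"z": 0,"ax": 0,"ay": 0,"az": 0,"jaw": 0},{"x": 0,"y": 0,"z": 0,"ax": 0,"ay": 0,"az": 0,"jaw": 0},{"x": 0,"y": 0,"z": 0,"ax": 0,"ay": 0,"az": 0,"jaw": 0},{"x": 0,"y": 0,"z": 0,"ax": 0,"ay": 0,"az": 0,"jaw": 0},{"x": 0,"y": 0,"z": 0,"ax": 0,"ay": 0,"az": 0,"jaw": 0},{"x": 0,"y": 0,"z": 0,"ax": 0,"ay": 0,"az": 0,"jaw": 0},{"x": 0,"y": 0,"z": 0,"ax": 0,"ay": 0,"az": 0,"jaw": 0},{"x": 0,"y": 0,"z": 0,"ax": 0,"ay": 0,"az": 0,"jaw": 0}]}}

```text
time_s: 20.7
ee_pos: [492.7, -116.0, 111.1]
orientation: [0.981, -0.196, 0.0, -0.0]
wrist_force: [-0.1, -0.1, 8.1]
gripper_width: 12.3
```

Emit:
{"op": "apply_moves", "data": {"motion": [{"x": 0,"y": 0,"z": 0,"ax": 0,"ay": 0,"az": 0,"jaw": 0},{"x": 0,"y": 0,"z": 0,"ax": 0,"ay": 0,"az": 0,"jaw": 0},{"x": 0,"y": 0,"z": 0,"ax": 0,"ay": 0,"az": 0,"jaw": 0},{"x": 0,"y": 0,"z": 0,"ax": 0,"ay": 0,"az": 0,"jaw": 0},{"x": 0,"y": 0,"z": 0,"ax": 0,"ay": 0,"az": 0,"jaw": 0},{"x": 0,"y": 0,"z": 0,"ax": 0,"ay": 0,"az": 0,"jaw": 0},{"x": 0,"y": 0,"z": 0,"ax": 0,"ay": 0,"az": 0,"jaw": 0},{"x": 0,"y": 0,"z": 0,"ax": 0,"ay": 0,"az": 0,"jaw": 0}]}}

```text
time_s: 21.37
ee_pos: [492.6, -116.0, 111.1]
orientation: [0.981, -0.196, 0.0, -0.0]
wrist_force: [0.6, 0.3, 7.4]
gripper_width: 12.7
```

Emit:
{"op": "apply_moves", "data": {"motion": [{"x": 0,"y": 0,"z": 0,"ax": 0,"ay": 0,"az": 0,"jaw": 0},{"x": 0,"y": 0,"z": 0,"ax": 0,"ay": 0,"az": 0,"jaw": 0},{"x": 0,"y": 0,"z": 0,"ax": 0,"ay": 0,"az": 0,"jaw": 0},{"x": 0,"y": 0,"z": 0,"ax": 0,"ay": 0,"az": 0,"jaw": 0},{"x": 0,"y": 0,"z": 0,"ax": 0,"ay": 0,"az": 0,"jaw": 0},{"x": 0,"y": 0,"z": 0,"ax": 0,"ay": 0,"az": 0,"jaw": 0},{"x": 0,"y": 0,"z": 0,"ax": 0,"ay": 0,"az": 0,"jaw": 0},{"x": 0,"y": 0,"z": 0,"ax": 0,"ay": 0,"az": 0,"jaw": 0}]}}

```text
time_s: 22.03
ee_pos: [492.7, -116.0, 111.1]
orientation: [0.981, -0.196, 0.0, -0.0]
wrist_force: [-0.6, 0.2, 7.2]
gripper_width: 12.5
```

Run:
```python
from st import *
import pickle
st()
S=grab('scene');W,S6=pickle.load(open('g6.pkl','rb'));D=pickle.load(open('D0.pkl','rb'))['scene']
def pl(d):
    m=cv2.inRange(cv2.cvtColor(d['image'],cv2.COLOR_RGB2HSV)[240:300,445:475],(3,170,90),(18,255,255));v,u=np.nonzero(m);return len(u),u.mean()+445,v.mean()+240
print('plug now/parked',pl(S),pl(S6))
a=cv2.absdiff(S['image'],D['image'])[210:300,130:270].max(2);print('bystander diff px',[(a[:,i:i+35]>60).sum() for i in (0,35,70,105)])
```

```text
t 22.03 tcp [ 492.7 -116.   111.1] z [ 0.001 -0.    -1.   ] yjaw deg -112.6 F [-0.6  0.2  7.2] w 12.5 q [ 0.09  0.61  0.12  2.03 -0.14  0.51 -1.65]
plug now/parked (108, np.float64(462.5925925925926), np.float64(267.51851851851853)) (130, np.float64(462.7692307692308), np.float64(266.73846153846154))
bystander diff px [np.int64(0), np.int64(0), np.int64(0), np.int64(163)]
```

```bash
python3 -c "
from station import bot
print(bot.job_done())"
```

```text
the job is handed in; nothing more can be done
None
```

I parked the orange plug upright in the lug's notch and let go of it. Then I took the stylus from the stand, lowered it through the well and pressed the red button onto its stop. I handed the job in at about 22 s with the stylus still gripped and pressing; no verdict was reported.

**Last checks:**
- **Button:** the push held steady at about 7–8 N for more than 2.5 s. The tool stopped following further downward commands and the force rose, so I take the button to be fully down; I had no direct reading of its travel.
- **Stylus:** the tool was vertical. The tip entered the bore without side force, about 1–2 mm from the well's axis by my estimates.
- **Plug:** its orange patch stayed within 1 px of where I parked it. Fewer of its pixels were visible (108 against 130), probably from arm shadow or cover, but I did not confirm that.
- **Bystanders:** there was no image change around the onion, the lemon and most of the pepper mill. The only changed pixels were in the strip where the stylus had stood; that strip also takes in the mill's edge.
- **Platform:** I had no direct reading of it, but I never moved against it and felt no unexpected force.

**Disagreements:**
- The wrist and scene cameras placed the well about 2 mm apart, so I used the average.
- The gripper read about 12 mm on the 14 mm grips.
- The picture viewer reached its limit just before the press, so that stage was checked by numbers only.

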